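Clear the crushing press and set up the next core

TASK

A concrete core has just been crushed in the hand-pumped press. Clear its three broken pieces off the press and into the metal rubble pan, then stand the whole core from the bench upright on the lower platen, set down gently inside the small engraved ring at its centre, and let go. Don't tip the core over, and leave the brush and the dial gauge where they are.

Things in the scene. Friction and masses are not known exactly. Their poses are not given: they have to be found in the camera images.
- press: Green twin-column bench press, fixed, open at front and back. Origin: centre of the underside of its base; z up, +x from its front (robot side) to its back, y along the line of its columns. Base 200 x 420 mm (x, y), 40 mm high. Columns 30 mm diameter at y +-185, x 0 mm. Readout box at y -205 to -305, z 262 to 338 mm. Hand pump at x -60 to 285, y -270 to -370 mm, up to 175 mm high.
- platen_centre (a point): Centre of the flat top of the round steel lower platen (200 mm diameter, 100 mm above the bench), axes as press. A thin black engraved ring, 63 mm inner diameter, marks it.
- upper_platen (a point): Centre of the underside of the upper platen (80 mm diameter), 230 mm straight above the lower one; over it the crosshead, 80 x 430 mm, 40 to 100 mm above this point, and a handwheel, 152 mm diameter, to 185 mm. Because of them the tool gets over the lower platen only when it leans, fingertips forward along the press's +x, some 30 to 40 degrees from vertical.
- pan: Grey sheet-metal rubble pan, fixed, open on top: 140 x 200 mm (its x, y), 75 mm high, walls and floor 3 mm; a little grit (bits up to 13 mm) lies fixed on its floor. Origin at the centre of its underside, z up. It stands on the bench before the left or the right half of the press.
- stub_mid (a point): Loose broken end of the crushed core, 150 g: a round stub standing on its flat 50 mm diameter end, straight-sided to 26 mm, then coned to a blunt top, 47 mm high in all. The point lies on its axis, 23 mm above its flat end; z along the axis.
- spall_a_mid (a point): Loose large splinter of concrete, about 90 g: 46 mm long (its x), 32 mm wide (its y), 22 to 35 mm high, flat underneath. The sides facing its +-y are almost upright and parallel: grip there. The point lies 15 mm above the middle of its underside.
- spall_b_mid (a point): Loose small splinter of concrete, 55 g: 37 mm long (its x), 28 mm wide (its y), 23 to 31 mm high, flat underneath. The sides facing its +-y are almost upright and parallel: grip there. The point lies 14 mm above the middle of its underside.
- core: The next test core: a whole, loose grey concrete cylinder, 50 mm diameter, 100 mm high, about 460 g, standing upright on the bench before the other half of the press. Origin at the centre of its lower end, z along its axis.
- core_mid (a point): Centre of that core, on its axis half-way up (50 mm above its lower end).
- brush: Loose hand brush, 180 mm long (its x), lying across the bench in front of the press, under 40 mm high. To be left alone.
- dial_gauge: Loose dial gauge on a post, red base 60 x 50 mm, 242 mm high; the dial reaches 66 mm to its -x at 200 mm height. Stands on the bench at the press's +y side. A loose brass sieve, 200 mm diameter and 50 mm high, stands behind it. To be left alone.

How it is judged:
By the outcome, as a careful person would: the job done as asked, in the order asked, and still so for the second after the job is handed in, with the robot touching nothing.
It also fails if it takes over 70 s, if anything falls off the work surface, if the arm or the gripper's body presses on something with over 40 N, if the wrist force passes 120 N, or if a joint passes its speed limit or range.

ROBOT

A 7-joint arm with a two-finger parallel gripper is mounted at the origin on the work surface. World frame = base frame: x ahead of the robot, y to its left, z up, the work surface at z = 0. Lengths are in m, angles in rad, forces in N, time in s.
With the tool pointing down it reaches from about 0.425 to 0.925 m from the base axis. Payload 6.8 kg.
Tool frame: the origin (TCP) lies on the centre line of the jaws, within the pads' length; the fingertips stand 8 mm ahead of it and the grasp point (between the pads) lies 11 mm behind it (r.finger_overhang is the distance from the TCP to the fingertips, in m); x points along the fingers, z is the direction in which the jaws open and shut, and the axes are right-handed (so a half turn about x gives the same grasp; the last joint's range is limited). The gripper opens to 85 mm and grips with 20 to 120 N. Pads are 22 mm wide; open, the fingers measure 114 mm over their backs; the gripper's body (76 mm by 85 mm) begins 54 mm behind the grasp point. The pads swing forward as they close: fully open they stand 13 mm farther back than shut.
Start: joints at [0.997, 0.477, 0.022, 1.555, -0.011, 1.109, -0.083], TCP at [0.303, -0.603, 0.239] pointing down, gripper open.
Joint ranges: [-2.96, 2.96], [-0.34, 2.1], [-1.41, 1.46], [0.24, 2.44], [-1.37, 4.51], [0.17, 1.92], [-2.96, 2.96]. Speed limits (rad/s): [2.39, 2.39, 3.14, 3.14, 3.14, 3.14, 3.14].

INTERFACE

Orientations are given as a rotation vector (axis times angle).
In Python, from bench import r gives the robot as it stands. The module is installed in compiled form; this text tells all that it offers.
- The arm moves only by the tool play_rows, never from a script. Its argument "plan" is a list of rows, each a list of 5 numbers: the opening, from -1 (shut) to 1 (fully open), then the shift along the world's x, y, z in m, then the turn about the world's z in rad. A call has 1 to 10 rows; each row is the pose to reach, as a shift and turn from the pose commanded when the call began; what a row does not reach only later rows make up. A row lasts 1/10 s, in which the tool goes at most 50 mm and 8.59 degrees, less where a joint would pass 70% of its speed; a pose out of reach is approached as far as the arm can. A call with a gripper value outside its range is refused whole. The fingers move at their own pace and stop on an object; "force" is the grip in N (left out, the last holds). Time passes only in rows, so rows that repeat a pose let the fingers close. It gives the time, the measured TCP pose, the force and the opening at its end, in the units of the state.
- r.get_obs(): the state, without advancing time (a new reading comes with each control period).
- r.grab_frame(name): name is "side" or "top" or "wrist"; returns a dict with "pixels" (420x560x3 uint8, blue, green, red), "z_map" (420x560 float32, m along the optical axis (not along the pixel's ray), 0 where there is no reading), "vfov" (degrees; the focal length in pixels is half the picture's height over the tangent of half this angle, whatever the lens; pixels are square), "cx", "cy" (the principal point, pixels), "R" (3x3) and "t" (3): a world point X has camera coordinates R X + t; the wrist camera has in their place "tool_from_camera" (4x4, takes a point from camera to tool coordinates, whose origin is the TCP and whose axes are the tool frame's). Camera axes: x right, y down, z forward; pixel columns grow to the right and rows downward; lengths in m; the calibration is good to about 2 mm. A picture is of the moment at which its call begins: read the wrist's pose just before it.
- r.hand_in(): hands the job in, once; it reports no verdict.
Trained networks look in a picture, given as the dict that the camera call returned (one of the last four; its "shot" number tells which), for a name from the list of things; names that differ only in an ending like _2 or _b are one class to them, and where a whole thing is asked for, a point or a joint stands for the part that bears it (a point fixed in the world has none). Each returns a list of dicts, best first, with "conf" (0 to 1); they miss things now and then, are a little off and sometimes report something else, mostly with a low value. They report only what shows in the picture. A call takes as long as a camera call.
- r.outline_of(picture, label): "mask" (420x560 bool, what is visible of it) and "bbox" ([left, top, right, bottom] as shares, 0 to 1, of the picture: columns of its width, rows of its height, round what is visible of it).
- r.pinpoint(picture, label): "position" ([column, row] as shares, 0 to 1, of the picture: columns of its width, rows of its height: a listed point, or the origin of a listed thing).
The state is a dict: "clock": time; "joints": joint angles; "qvel": joint speeds; "tau": joint torques, N m; "tcp_pos": TCP position; "orientation": TCP orientation; "contact_force": force on the tool from outside, world axes, zero at the start; "moment": the same for the moment, N m; "grip_width": finger opening in m.
Only numpy, scipy, OpenCV 4.12 (cv2) and the standard library are available. Lean on these libraries where they do the work, as an engineer would, in place of code of your own. Each camera call takes 0.05 s, during which the arm holds its last target.

## Working session

There is one attempt and no reset: what is moved stays moved. The work goes in short steps, Python scripts to look and compute and a tool call to move; the robot and the scene stay as the last step left them, time stands still between calls to the robot, and variables do not carry over. Pictures are saved under pics/ and viewed, and the job is handed in when it is done.

Besides the shell and the picture viewer there is one more tool, called after "Emit:" as a command line: name --pt "numbers of a row" for each row, then --argument value for the rest. play_rows: Moves the arm, as the interface text tells. Its arguments: {"type":"object","properties":{"plan":{"type":"array","items":{"type":"array","items":{"type":"number"}}},"force":{"type":"number"}},"required":["plan"]}

```bash
mkdir -p pics; ls
cat > h.py <<'E'
import numpy as np, cv2
from scipy.spatial.transform import Rotation as Ro
from bench import r
def cam(name):
    o=r.get_obs(); f=r.grab_frame(name)
    if name=="wrist":
        T=np.eye(4); T[:3,:3]=Ro.from_rotvec(o["orientation"]).as_matrix(); T[:3,3]=o["tcp_pos"]
        W=T@np.array(f["tool_from_camera"])
    else:
        W=np.eye(4); R=np.array(f["R"]); W[:3,:3]=R.T; W[:3,3]=-R.T@np.array(f["t"])
    f["W"]=W; f["f"]=210/np.tan(np.radians(f["vfov"])/2)
    return f
def ray(f,u,v):
    d=np.array([(u-f["cx"])/f["f"],(v-f["cy"])/f["f"],1.]); return f["W"][:3,3], f["W"][:3,:3]@d
def at_z(f,u,v,z):
    o,d=ray(f,u,v); return o+d*(z-o[2])/d[2]
def cloud(f,mask=None):
    v,u=np.nonzero((f["z_map"]>0) if mask is None else (mask&(f["z_map"]>0)))
    z=f["z_map"][v,u]; p=np.stack([(u-f["cx"])/f["f"]*z,(v-f["cy"])/f["f"]*z,z],1)
    return p@f["W"][:3,:3].T+f["W"][:3,3]
def proj(f,X):
    p=f["W"][:3,:3].T@(np.array(X)-f["W"][:3,3]); return p[0]/p[2]*f["f"]+f["cx"],p[1]/p[2]*f["f"]+f["cy"],p[2]
def save(f,n): cv2.imwrite(f"pics/{n}.png",f["pixels"])
def pin(f,l):
    return [(round(d["conf"],2),d["position"][0]*560,d["position"][1]*420) for d in r.pinpoint(f,l)]
E
python3 - <<'E'
from h import *
o=r.get_obs()
for k,v in o.items(): print(k,np.round(v,3))
print(Ro.from_rotvec(o["orientation"]).as_matrix().round(3), r.finger_overhang)
for n in("side","top","wrist"):
    f=cam(n); save(f,n+"0"); print(n,f["vfov"],f["cx"],f["cy"],f["W"].round(3).tolist())
E
```

```text
pics
clock 0.0
joints [ 0.997  0.478  0.022  1.556 -0.011  1.109 -0.083]
qvel [-0.     0.002  0.001 -0.001  0.002  0.     0.002]
tau [ 0.0000e+00 -5.9645e+01  1.6080e+00 -2.8120e+01  1.3000e-02  9.0000e-03
  0.0000e+00]
tcp_pos [ 0.303 -0.603  0.238]
orientation [ 0.86   1.396 -0.859]
contact_force [-0.366  0.253 -0.386]
moment [ 0.03   0.038 -0.019]
grip_width 0.086
[[-0.001  0.893  0.449]
 [ 0.002  0.449 -0.893]
 [-1.    -0.    -0.002]] 0.008
side 46.438851402752995 282.7703105440205 203.35312765184233 [[-0.931, -0.195, 0.308, 0.249], [-0.364, 0.548, -0.753, 0.826], [-0.022, -0.813, -0.581, 0.811], [0.0, 0.0, 0.0, 1.0]]
top 48.18588543711699 279.15923299795475 212.66241128489563 [[0.019, -0.991, 0.134, 0.424], [-1.0, -0.02, -0.001, 0.058], [0.004, -0.134, -0.991, 1.456], [0.0, 0.0, 0.0, 1.0]]
wrist 58.07332571682319 271.224311713218 204.92936590799073 [[0.449, -0.846, -0.289, 0.377], [-0.893, -0.426, -0.143, -0.566], [-0.002, 0.322, -0.947, 0.374], [0.0, 0.0, 0.0, 1.0]]
```

View pics/side0.png

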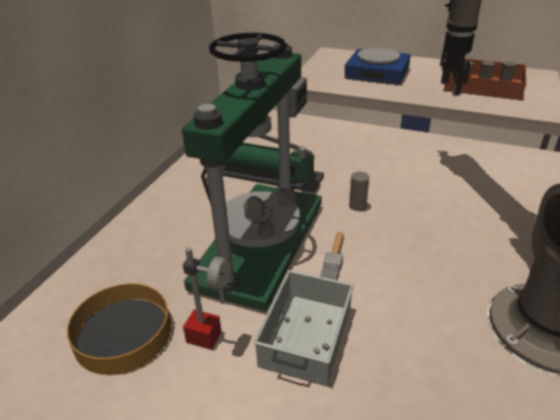

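View pics/top0.png

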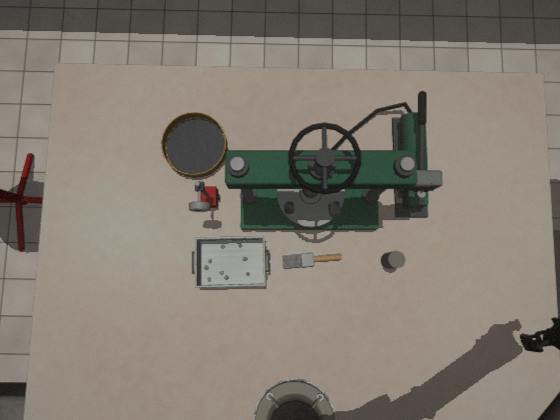

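View pics/wrist0.png

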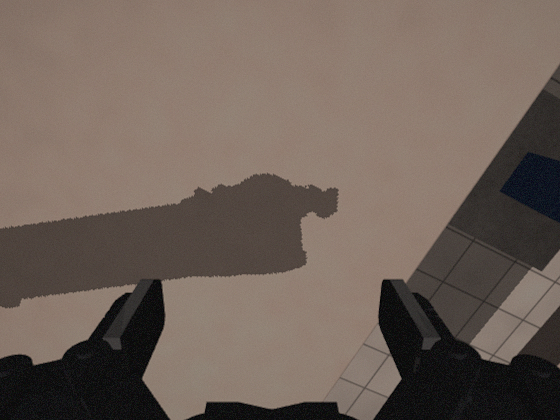

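Run:
```python
from h import *
for n in("top","side"):
    f=cam(n)
    np.savez(f"pics/{n}0.npz",**{k:f[k] for k in("pixels","z_map","W","f","cx","cy")})
    for l,z in [("press",0),("platen_centre",.1),("upper_platen",.33),("pan",0),("stub_mid",.123),("spall_a_mid",.115),("core_mid",.05),("core",0),("brush",.01),("dial_gauge",0)]:
        for d in pin(f,l)[:3]:
            print(n,l,np.round(d,2),at_z(f,d[1],d[2],z).round(3))
    for l in ["press","pan","stub_mid","spall_a_mid","core","brush","dial_gauge"]:
        for d in r.outline_of(f,l)[:3]:
            c=cloud(f,d["mask"]); print(n,l,round(d["conf"],2),len(c),np.percentile(c,[2,50,98],axis=0).round(3).tolist() if len(c) else "")
```

```text
top press [  0.61 311.58 199.5 ] [ 0.664 -0.045  0.   ]
top press [3.1000e-01 3.1170e+02 1.9139e+02] [ 0.69  -0.045  0.   ]
top press [2.0000e-01 3.1091e+02 1.8698e+02] [ 0.704 -0.043  0.   ]
top platen_centre [  0.97 307.72 191.39] [ 0.671 -0.027  0.1  ]
top pan [  0.88 233.69 263.3 ] [0.46  0.193 0.   ]
top stub_mid [  0.54 310.69 188.41] [ 0.676 -0.034  0.123]
top spall_a_mid [  0.74 307.72 194.71] [ 0.659 -0.026  0.115]
top spall_a_mid [  0.54 332.92 207.48] [ 0.623 -0.099  0.115]
top core [  0.92 388.19 261.7 ] [ 0.474 -0.284  0.   ]
top core [  0.75 286.78 208.99] [0.632 0.032 0.   ]
top brush [  0.94 312.31 260.19] [ 0.474 -0.049  0.01 ]
top brush [  0.49 310.18 199.71] [ 0.661 -0.04   0.01 ]
top dial_gauge [  0.74 209.72 196.1 ] [0.668 0.275 0.   ]
top press 0.69 16711 [[0.572, -0.364, 0.011], [0.655, -0.08, 0.337], [0.927, 0.164, 0.517]]
top pan 0.85 3639 [[0.394, 0.097, -0.002], [0.465, 0.205, 0.005], [0.535, 0.305, 0.08]]
top stub_mid 0.59 179 [[0.599, -0.118, 0.103], [0.619, -0.102, 0.129], [0.638, -0.086, 0.139]]
top stub_mid 0.41 78 [[0.653, -0.049, 0.103], [0.66, -0.02
[... 1218 characters left out ...]
1], [0.651, -0.001, 0.127], [0.865, 0.181, 0.513]]
side pan 0.84 7908 [[0.39, 0.099, 0.0], [0.468, 0.192, 0.018], [0.533, 0.304, 0.077]]
side stub_mid 0.71 405 [[0.652, -0.041, 0.102], [0.669, -0.018, 0.129], [0.694, -0.007, 0.148]]
side stub_mid 0.53 23192 [[0.567, -0.363, 0.001], [0.651, -0.005, 0.109], [0.892, 0.181, 0.513]]
side spall_a_mid 0.59 251 [[0.596, -0.112, 0.101], [0.614, -0.09, 0.122], [0.631, -0.083, 0.134]]
side core 0.67 674 [[0.453, -0.303, 0.005], [0.474, -0.264, 0.066], [0.5, -0.255, 0.102]]
side brush 0.6 636 [[0.45, -0.133, 0.0], [0.475, -0.019, 0.018], [0.494, 0.036, 0.022]]
side dial_gauge 0.82 2427 [[0.594, 0.25, 0.005], [0.647, 0.281, 0.098], [0.687, 0.301, 0.232]]
```

Run:
```python
import numpy as np,cv2
a=np.load("pics/top0.npz")["pixels"];b=np.load("pics/side0.npz")["pixels"]
A=cv2.resize(a[170:250,220:400],None,fx=4,fy=4,interpolation=cv2.INTER_CUBIC);B=cv2.resize(b[170:290,190:330],None,fx=5,fy=5,interpolation=cv2.INTER_CUBIC)
cv2.imwrite("pics/tz.png",cv2.convertScaleAbs(A,alpha=1.6));cv2.imwrite("pics/sz.png",cv2.convertScaleAbs(B,alpha=1.6))
```

```text
(no output)
```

View pics/tz.png

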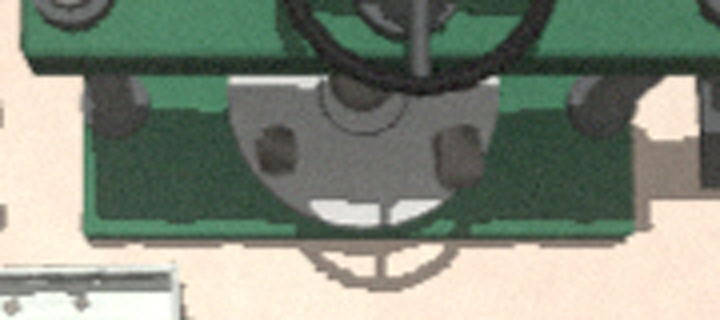

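View pics/sz.png

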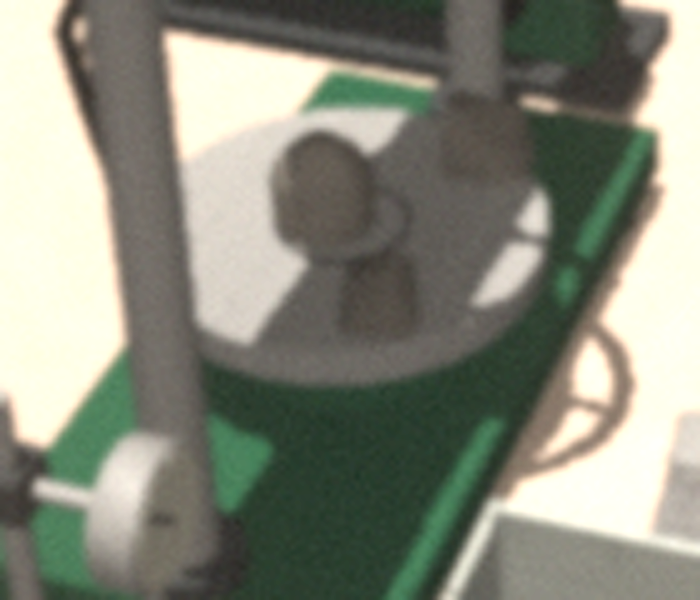

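Emit:
play_rows --pt "1 0 0 0.05 0" --pt "1 0 0 0.1 0" --pt "1 0 0 0.15 0" --pt "1 0 0 0.2 0" --pt "1 0 0 0.25 0" --pt "1 0 0 0.3 0" --pt "1 0 0 0.35 0" --pt "1 0 0 0.4 0" --pt "1 0 0 0.45 0" --pt "1 0 0 0.5 0"

```text
clock: 2.95
tcp_pos: [0.2985, -0.5804, 0.6781]
orientation: [0.812, 1.311, -0.89]
contact_force: [1.2, -1.9, -1.1]
grip_width: 0.0855
```

```bash
cat > st.py <<'E'
from h import *
o=r.get_obs()
R=Ro.from_rotvec(o["orientation"]).as_matrix()
print(round(o["clock"],2),"q",np.round(o["joints"],3),"tcp",np.round(o["tcp_pos"],4),"F",np.round(o["contact_force"],1),"w",round(float(o["grip_width"]),4))
print("lean deg",np.degrees(np.arccos(-R[2,0])).round(1),"x-axis",R[:,0].round(3),"z-axis",R[:,2].round(3))
E
python3 st.py
```

```text
2.95 q [ 0.689  0.387  0.597  0.797 -0.242  1.915  0.039] tcp [ 0.2985 -0.5804  0.6781] F [ 1.2 -1.9 -1.1] w 0.0855
lean deg 5.4 x-axis [ 0.043 -0.083 -0.996] z-axis [ 0.445 -0.891  0.094]
```

Emit:
play_rows --pt "1 0 0 -0.05 0" --pt "1 0 0 -0.1 0"

```text
clock: 3.15
tcp_pos: [0.2961, -0.5808, 0.5821]
orientation: [0.808, 1.301, -0.896]
contact_force: [0.6, -0.4, -1.3]
grip_width: 0.0854
```

```bash
python3 st.py
```

```text
3.15 q [ 0.604  0.305  0.591  1.121 -0.175  1.659  0.029] tcp [ 0.2961 -0.5808  0.5821] F [ 0.6 -0.4 -1.3] w 0.0854
lean deg 6.0 x-axis [ 0.047 -0.093 -0.995] z-axis [ 0.442 -0.891  0.104]
```

Emit:
play_rows --pt "1 0.01 0.03 0 0.148" --pt "1 0.02 0.06 0 0.296" --pt "1 0.03 0.09 0 0.444" --pt "1 0.04 0.12 0 0.592" --pt "1 0.05 0.15 0 0.74" --pt "1 0.06 0.18 0 0.888" --pt "1 0.07 0.21 0 1.036" --pt "1 0.08 0.24 0 1.184" --pt "1 0.09 0.27 0 1.332" --pt "1 0.1 0.3 0 1.48"

```text
clock: 4.15
tcp_pos: [0.3976, -0.2784, 0.5796]
orientation: [-0.277, 1.456, 0.307]
contact_force: [0.5, -0.4, 0.7]
grip_width: 0.0855
```

```bash
python3 st.py
```

```text
4.15 q [ 0.294 -0.018  0.235  1.443 -0.072  1.658  0.898] tcp [ 0.3976 -0.2784  0.5796] F [ 0.5 -0.4  0.7] w 0.0855
lean deg 5.5 x-axis [ 0.089  0.036 -0.995] z-axis [0.925 0.367 0.096]
```

Emit:
play_rows --pt "1 0.01 0.025 0.01 0.149" --pt "1 0.015 0.05 0.02 0.298" --pt "1 0.02 0.075 0.03 0.447" --pt "1 0.025 0.1 0.04 0.596" --pt "1 0.03 0.125 0.05 0.745" --pt "1 0.035 0.15 0.06 0.894" --pt "1 0.04 0.175 0.08 1.043" --pt "1 0.05 0.2 0.1 1.19" --pt "1 0.06 0.2 0.15 1.19" --pt "1 0.07 0.2 0.2 1.19"

```text
clock: 5.15
tcp_pos: [0.4625, -0.073, 0.6937]
orientation: [-1.161, 1.104, 1.202]
contact_force: [-0.5, -1.1, 0.5]
grip_width: 0.0853
```

```bash
python3 st.py
```

```text
5.15 q [-0.012  0.023  0.105  1.153 -0.106  1.915  1.616] tcp [ 0.4625 -0.073   0.6937] F [-0.5 -1.1  0.5] w 0.0853
lean deg 6.2 x-axis [ 0.058  0.092 -0.994] z-axis [0.007 0.996 0.092]
```

Emit:
play_rows --pt "1 0.02 0 0.05 0" --pt "1 0.04 0 0.1 0" --pt "1 0.06 0 0.15 0" --pt "1 0.08 0 0.2 0" --pt "1 0.1 0 0.25 0"

```text
clock: 5.65
tcp_pos: [0.5163, -0.0609, 0.7194]
orientation: [-1.185, 1.064, 1.154]
contact_force: [0.6, -0.4, -0.2]
grip_width: 0.0853
```

```bash
python3 st.py
```

```text
5.65 q [-0.095  0.104  0.183  1.012 -0.126  1.915  1.593] tcp [ 0.5163 -0.0609  0.7194] F [ 0.6 -0.4 -0.2] w 0.0853
lean deg 8.5 x-axis [ 0.117  0.09  -0.989] z-axis [0.009 0.996 0.091]
```

Emit:
play_rows --pt "1 0 0 0.05 0" --pt "1 0 0 0.1 0" --pt "1 0 0 0.15 0" --pt "1 0 0 0.2 0" --pt "1 0 0 0.25 0" --pt "1 0 0 0.3 0"

```text
clock: 6.25
tcp_pos: [0.5059, -0.0467, 0.7525]
orientation: [-1.211, 1.018, 1.104]
contact_force: [0.6, 0.5, -0.1]
grip_width: 0.0855
```

```bash
python3 st.py
```

```text
6.25 q [-0.174  0.068  0.231  0.98  -0.122  1.915  1.557] tcp [ 0.5059 -0.0467  0.7525] F [ 0.6  0.5 -0.1] w 0.0855
lean deg 11.7 x-axis [ 0.182  0.089 -0.979] z-axis [0.009 0.996 0.092]
```

Emit:
play_rows --pt "1 0 -0.03 0.04 0" --pt "1 0 -0.06 0.08 0" --pt "1 0 -0.09 0.12 0" --pt "1 0 -0.12 0.16 0" --pt "1 0 -0.15 0.2 0" --pt "1 0 -0.18 0.24 0" --pt "1 0 -0.21 0.28 0" --pt "1 0 -0.24 0.32 0" --pt "1 0 -0.27 0.36 0" --pt "1 0 -0.3 0.4 0"

```text
clock: 7.25
tcp_pos: [0.4935, -0.1975, 0.7645]
orientation: [-1.244, 0.987, 1.049]
contact_force: [0.7, -0.2, 0.4]
grip_width: 0.0853
```

```bash
python3 st.py
```

```text
7.25 q [ 0.411  0.124 -0.073  0.893 -0.148  1.915  1.824] tcp [ 0.4935 -0.1975  0.7645] F [ 0.7 -0.2  0.4] w 0.0853
lean deg 14.5 x-axis [ 0.241  0.071 -0.968] z-axis [0.013 0.997 0.077]
```

Emit:
play_rows --pt "1 0 -0.01 0.05 0" --pt "1 0 -0.02 0.1 0" --pt "1 0 -0.03 0.15 0" --pt "1 0 -0.04 0.2 0" --pt "1 0 -0.05 0.25 0" --pt "1 0 -0.06 0.3 0" --pt "1 0 -0.07 0.35 0" --pt "1 0 -0.08 0.4 0" --pt "1 0 -0.09 0.45 0" --pt "1 0 -0.1 0.5 0"

```text
clock: 8.25
tcp_pos: [0.4824, -0.214, 0.7943]
orientation: [-1.279, 0.955, 0.989]
contact_force: [-0.2, -0.3, -0.5]
grip_width: 0.0854
```

```bash
python3 st.py
```

```text
8.25 q [ 0.489  0.115 -0.113  0.841 -0.156  1.915  1.849] tcp [ 0.4824 -0.214   0.7943] F [-0.2 -0.3 -0.5] w 0.0854
lean deg 17.8 x-axis [ 0.302  0.051 -0.952] z-axis [0.017 0.998 0.059]
```

Emit:
play_rows --pt "1 0 -0.02 0.05 0" --pt "1 0 -0.04 0.1 0" --pt "1 0 -0.05 0.15 0"

```text
clock: 8.55
tcp_pos: [0.4788, -0.2394, 0.8203]
orientation: [-1.311, 0.927, 0.931]
contact_force: [0.4, -0.1, 1.4]
grip_width: 0.0853
```

```bash
python3 st.py
```

```text
8.55 q [ 0.565  0.13  -0.144  0.77  -0.167  1.915  1.881] tcp [ 0.4788 -0.2394  0.8203] F [ 0.4 -0.1  1.4] w 0.0853
lean deg 21.0 x-axis [ 0.358  0.029 -0.933] z-axis [0.025 0.999 0.041]
```

Emit:
play_rows --pt "1 0 -0.02 0.05 0" --pt "1 0 -0.04 0.1 0"

```text
clock: 8.75
tcp_pos: [0.4763, -0.2599, 0.843]
orientation: [-1.34, 0.902, 0.881]
contact_force: [-0.4, 0.8, 0.5]
grip_width: 0.0854
```

Emit:
play_rows --pt "1 0 -0.01 0.05 0" --pt "1 0 -0.02 0.1 0"

```text
clock: 8.95
tcp_pos: [0.4735, -0.2654, 0.8683]
orientation: [-1.368, 0.878, 0.83]
contact_force: [0.1, 0.2, 0.6]
grip_width: 0.0853
```

```bash
python3 st.py
```

```text
8.95 q [ 0.624  0.15  -0.148  0.647 -0.191  1.915  1.909] tcp [ 0.4735 -0.2654  0.8683] F [0.1 0.2 0.6] w 0.0853
lean deg 26.9 x-axis [ 0.452 -0.011 -0.892] z-axis [0.039 0.999 0.008]
```

Emit:
play_rows --pt "1 0 0.05 0.02 0.008" --pt "1 0 0.1 0.04 0.016" --pt "1 0 0.15 0.06 0.024" --pt "1 0 0.2 0.08 0.035"

```text
clock: 9.35
tcp_pos: [0.4743, -0.1158, 0.8968]
orientation: [-1.394, 0.842, 0.835]
contact_force: [1.4, 0.6, 0.2]
grip_width: 0.0851
```

Emit:
play_rows --pt "1 0 0.02 0.05 0" --pt "1 0 0.04 0.1 0"

```text
clock: 9.55
tcp_pos: [0.4747, -0.0828, 0.9229]
orientation: [-1.413, 0.801, 0.795]
contact_force: [-0.1, 0.1, 0.1]
grip_width: 0.0854
```

```bash
python3 st.py
```

```text
9.55 q [-0.272  0.013  0.357  0.67  -0.05   1.915  1.617] tcp [ 0.4747 -0.0828  0.9229] F [-0.1  0.1  0.1] w 0.0854
lean deg 31.2 x-axis [ 0.518 -0.    -0.855] z-axis [0.006 1.    0.003]
```

One more push for lean near 35°.

Emit:
play_rows --pt "1 0 0.01 0.05 0" --pt "1 0 0.02 0.1 0"

```text
clock: 9.75
tcp_pos: [0.4756, -0.0669, 0.9484]
orientation: [-1.429, 0.761, 0.752]
contact_force: [0.1, -0.3, 0.2]
grip_width: 0.0853
```

```bash
python3 st.py
```

```text
9.75 q [-0.438  0.015  0.485  0.614 -0.032  1.915  1.587] tcp [ 0.4756 -0.0669  0.9484] F [ 0.1 -0.3  0.2] w 0.0853
lean deg 34.4 x-axis [ 0.564 -0.002 -0.825] z-axis [0.007 1.    0.003]
```

Emit:
play_rows --pt "1 0 0 -0.05 0" --pt "1 0 0 -0.1 0" --pt "1 0 0 -0.15 0" --pt "1 0 0 -0.2 0" --pt "1 0 0 -0.25 0" --pt "1 0 0 -0.3 0" --pt "1 0 0 -0.35 0" --pt "1 0 0.01 -0.4 0" --pt "1 0 0.02 -0.45 0" --pt "1 0 0.03 -0.5 0"

```text
clock: 10.75
tcp_pos: [0.4751, -0.0407, 0.4564]
orientation: [-1.427, 0.766, 0.751]
contact_force: [1.7, 0.3, -0.5]
grip_width: 0.0851
```

Emit:
play_rows --pt "1 0.015 0 -0.045 0" --pt "1 0.03 0 -0.09 0" --pt "1 0.045 0 -0.13 0" --pt "1 0.06 0 -0.17 0" --pt "1 0.06 0 -0.17 0"

```text
clock: 11.25
tcp_pos: [0.5334, -0.0401, 0.2821]
orientation: [-1.425, 0.773, 0.762]
contact_force: [-0.9, -0.3, -0.9]
grip_width: 0.0856
```

```bash
python3 st.py
python3 - <<'E'
from h import *
f=cam("wrist"); save(f,"w1")
np.savez("pics/w1.npz",**{k:f[k] for k in("pixels","z_map","W","f","cx","cy")})
print(f["W"].round(3))
for l,z in [("stub_mid",.123),("spall_a_mid",.115),("platen_centre",.1)]:
    for d in pin(f,l)[:4]: print(l,np.round(d,2),at_z(f,d[1],d[2],z).round(4))
for l in ("stub_mid","spall_a_mid"):
    for i,d in enumerate(r.outline_of(f,l)[:4]):
        c=cloud(f,d["mask"]); print(l,round(d["conf"],2),len(c),np.percentile(c,[2,50,98],axis=0).round(3).tolist())
        np.save(f"pics/m_{l}_{i}.npy",d["mask"])
print(r.get_obs()["clock"])
E
```

```text
11.25 q [ 0.03  -0.043 -0.092  2.25   0.099  0.352  1.415] tcp [ 0.5334 -0.0401  0.2821] F [-0.9 -0.3 -0.9] w 0.0856
lean deg 33.5 x-axis [ 0.553 -0.003 -0.833] z-axis [0.009 1.    0.002]
[[ 0.009  0.61   0.792  0.39 ]
 [ 1.    -0.007 -0.006 -0.039]
 [ 0.002  0.792 -0.61   0.349]
 [ 0.     0.     0.     1.   ]]
stub_mid [  0.7  278.32 202.19] [ 0.6792 -0.0342  0.123 ]
spall_a_mid [  0.81 197.9  157.08] [ 0.6249 -0.1045  0.115 ]
platen_centre [  0.96 278.99 174.72] [ 0.665  -0.0333  0.1   ]
stub_mid 0.76 2500 [[0.652, -0.056, 0.103], [0.661, -0.034, 0.13], [0.682, -0.011, 0.147]]
spall_a_mid 0.67 2552 [[0.597, -0.118, 0.101], [0.609, -0.1, 0.126], [0.637, -0.085, 0.135]]
11.55
```

```bash
cat > kin.py <<'E'
import numpy as np
from scipy.spatial.transform import Rotation as Ro
from scipy.optimize import least_squares
D=[([0.997,.478,.022,1.556,-.011,1.109,-.083],[.303,-.603,.2385],[.86,1.396,-.859]),
([.689,.387,.597,.797,-.242,1.915,.039],[.2985,-.5804,.6781],[.812,1.311,-.89]),
([.604,.305,.591,1.121,-.175,1.659,.029],[.2961,-.5808,.5821],[.808,1.301,-.896]),
([.294,-.018,.235,1.443,-.072,1.658,.898],[.3976,-.2784,.5796],[-.277,1.456,.307]),
([-.012,.023,.105,1.153,-.106,1.915,1.616],[.4625,-.073,.6937],[-1.161,1.104,1.202]),
([-.095,.104,.183,1.012,-.126,1.915,1.593],[.5163,-.0609,.7194],[-1.185,1.064,1.154]),
([.411,.124,-.073,.893,-.148,1.915,1.824],[.4935,-.1975,.7645],[-1.244,.987,1.049]),
([.565,.13,-.144,.77,-.167,1.915,1.881],[.4788,-.2394,.8203],[-1.311,.927,.931]),
([.624,.15,-.148,.647,-.191,1.915,1.909],[.4735,-.2654,.8683],[-1.368,.878,.83]),
([-.438,.015,.485,.614,-.032,1.915,1.587],[.4756,-.0669,.9484],[-1.429,.761,.752]),
([.03,-.043,-.092,2.25,.099,.352,1.415],[.5334,-.0401,.2821],[-1.425,.773,.762])]
lo=np.array([-2.96,-.34,-1.41,.24,-1.37,.17,-2.96]);hi=np.array([2.96,2.1,1.46,2.44,4.51,1.92,2.96])
Rz=lambda a:Ro.from_euler('z',a).as_matrix();Ry=lambda a:Ro.from_euler('y',a).as_matrix()
def fk(p,q,s):
    h,a,b,d,e,g,c1,c7,c3,c5,k=p
    R=Rz(s[0]*q[0]+c1);x=np.array([0,0,h])+R@[k,0,0]
    R=R@Ry(q[1])@Rz(s[1]*q[2]+c3);x=x+R@[e,0,a]
    R=R@Ry(q[3])@Rz(s[2]*q[4]+c5);x=x+R@[g,0,b]
    R=R@Ry(q[5]);x=x+R@[0.0,0,d]
    R=R@Rz(s[3]*q[6]+c7)
    # tool x = local z; tool z = local x
    M=np.stack([R[:,2],R[:,1],-R[:,0]],1)
    return x,M
def res(p,s):
    o=[]
    for q,t,w in D:
        x,M=fk(p,q,s);o+=list((x-t)*5)+list((Ro.from_matrix(M).inv()*Ro.from_rotvec(w)).as_rotvec())
    return o
if __name__=="__main__":
    import itertools
    best=None
    for s in itertools.product([1,-1],repeat=4):
        for c7 in (0,np.pi/2,np.pi,-np.pi/2):
            f=least_squares(res,[.35,.4,.4,.3,0,0,0,c7,0,0,0],args=(s,),max_nfev=60)
            if best is None or f.cost<best[0]: best=(f.cost,s,f.x)
    print(best); np.savez("kin.npz",s=best[1],p=best[2])
    print(np.array(res(best[2],best[1])).reshape(-1,6).round(3))
E
python3 kin.py
python3 - <<'E'
import numpy as np,cv2
a=np.load("pics/w1.npz")["pixels"][::-1,::-1]
cv2.imwrite("pics/w1r.png",cv2.convertScaleAbs(cv2.resize(a,(784,588)),alpha=1.6))
E
```

```text
(np.float64(0.019106159348492864), (-1, -1, -1, -1), array([ 0.27492167,  0.54268499,  0.47198267,  0.30776672,  0.00605567,
       -0.0019955 , -0.06341963, -0.11154038, -0.05906882,  0.02023184,
        0.00086904]))
[[-0.042 -0.042 -0.003 -0.013  0.002  0.009]
 [-0.03   0.001 -0.011  0.003  0.009  0.013]
 [-0.052  0.01  -0.004 -0.004  0.008  0.009]
 [ 0.009  0.037  0.012 -0.009  0.017  0.   ]
 [ 0.018  0.049  0.009 -0.003  0.01   0.013]
 [ 0.005  0.027  0.005 -0.002 -0.002  0.013]
 [ 0.04   0.008  0.003  0.002 -0.018  0.011]
 [ 0.043 -0.     0.001  0.007 -0.031  0.005]
 [ 0.041 -0.001 -0.003  0.013 -0.043  0.001]
 [-0.082  0.047 -0.007  0.018 -0.051 -0.001]
 [-0.005 -0.002 -0.001 -0.012 -0.058 -0.003]]
```

View pics/w1r.png

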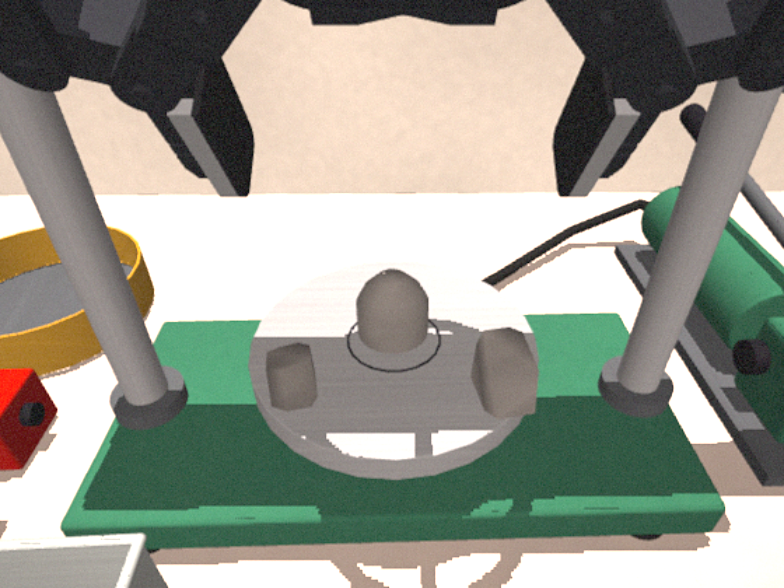

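```bash
cat > ana.py <<'E'
from h import *
import sys
def load(n):
    a=np.load(f"pics/{n}.npz"); return {k:a[k] for k in a.files}
if __name__=="__main__":
    def circ(p):
        A=np.c_[2*p,np.ones(len(p))];s=np.linalg.lstsq(A,(p**2).sum(1),rcond=None)[0];return s[0],s[1],np.sqrt(s[2]+s[0]**2+s[1]**2)
    for n in ("w1","side0","top0"):
        f=load(n);c=cloud(f);c0=np.array([.667,-.031]);d=np.linalg.norm(c[:,:2]-c0,axis=1)
        pl=c[(abs(c[:,2]-.1)<.006)&(d<.12)]
        print(n,"platen z",np.median(pl[:,2]).round(4),len(pl))
        ang=np.arctan2(pl[:,1]-c0[1],pl[:,0]-c0[0]);dd=np.linalg.norm(pl[:,:2]-c0,axis=1)
        rim=[]
        for b in np.linspace(-np.pi,np.pi,73)[:-1]:
            m=(ang>=b)&(ang<b+.0873)
            if m.sum()>3: 
                i=np.argmax(np.where(m,dd,0)); 
                if dd[i]>.09: rim.append(pl[i,:2])
        rim=np.array(rim);
        # robust
        for _ in range(4):
            cc=circ(rim);e=np.abs(np.linalg.norm(rim-cc[:2],axis=1)-cc[2]);rim=rim[e<max(.003,np.median(e)*2)]
        print(" rim fit",np.round(cc,4),len(rim))
        pc=c[(c[:,2]>.107)&(c[:,2]<.155)&(d<.105)]
        for nm,ctr in (("A",(.615,-.103)),("S",(.668,-.031)),("B",(.62,.03))):
            q=pc[np.linalg.norm(pc[:,:2]-ctr,axis=1)<.036]
            if len(q)<5: print(nm,len(q));continue
            rc=cv2.minAreaRect((q[:,:2]*1000).astype(np.float32))
            print(nm,len(q),"lo",q.min(0).round(3),"hi",q.max(0).round(3),"rect",np.round(rc[0],1),np.round(rc[1],1),round(rc[2],1))
E
python3 ana.py
```

```text
w1 platen z 0.1007 17980
 rim fit [ 0.6669 -0.034   0.0996] 66
A 2095 lo [ 0.596 -0.119  0.107] hi [ 0.64  -0.084  0.136] rect [ 618.1 -101.7] [42.5 31.4] 10.6
S 2319 lo [ 0.651 -0.058  0.107] hi [ 0.689 -0.009  0.148] rect [669.6 -33.5] [36.5 49.4] 3.1
B 1291 lo [0.603 0.013 0.107] hi [0.638 0.043 0.133] rect [620.1  28.3] [33.9 27.2] 10.4
side0 platen z 0.1 2362
 rim fit [ 0.6663 -0.0321  0.1003] 45
A 242 lo [ 0.595 -0.121  0.107] hi [ 0.639 -0.08   0.137] rect [ 617.  -101.1] [41.5 38.4] 10.8
S 367 lo [ 0.651 -0.049  0.107] hi [ 0.698 -0.005  0.149] rect [672.4 -25.4] [49.2 38.9] 24.7
B 198 lo [0.603 0.013 0.107] hi [0.635 0.046 0.134] rect [619.  29.] [32.5 32.5] 5.2
top0 platen z 0.1005 1538
 rim fit [ 0.6678 -0.0353  0.0987] 37
A 165 lo [ 0.593 -0.118  0.107] hi [ 0.646 -0.077  0.142] rect [618.6 -96.9] [44.5 43.1] 15.9
S 85 lo [ 0.639 -0.059  0.107] hi [ 0.672 -0.011  0.145] rect [657.1 -32.9] [51.4 22.2] 70.0
B 112 lo [ 0.602 -0.002  0.107] hi [0.652 0.043 0.135] rect [620.   21.4] [50.2 40.7] 35.7
```

Emit:
play_rows --pt "0.6 0.01 -0.017 -0.025 0.05" --pt "0.6 0.02 -0.034 -0.05 0.1" --pt "0.6 0.035 -0.051 -0.08 0.15" --pt "0.6 0.052 -0.067 -0.115 0.19"

```text
clock: 11.95
tcp_pos: [0.5653, -0.076, 0.2252]
orientation: [-1.492, 0.665, 0.87]
contact_force: [-0.3, -0.5, 0.4]
grip_width: 0.0683
```

```bash
python3 st.py
```

```text
11.95 q [ 0.201  0.123 -0.107  2.235 -0.548  0.239  2.305] tcp [ 0.5653 -0.076   0.2252] F [-0.3 -0.5  0.4] w 0.0683
lean deg 34.0 x-axis [ 0.553  0.082 -0.829] z-axis [-0.138  0.99   0.006]
```

Emit:
play_rows --pt "0.6 0.007 -0.01 -0.02 0.02" --pt "0.6 0.014 -0.02 -0.04 0.04" --pt "0.6 0.02 -0.03 -0.058 0.05" --pt "0.6 0.02 -0.03 -0.058 0.05"

```text
clock: 12.35
tcp_pos: [0.5842, -0.1078, 0.1648]
orientation: [-1.509, 0.637, 0.908]
contact_force: [-1.4, 0.0, 0.4]
grip_width: 0.0685
```

```bash
python3 st.py
```

```text
12.35 q [ 0.415  0.287 -0.257  2.21  -0.94   0.17   2.834] tcp [ 0.5842 -0.1078  0.1648] F [-1.4  0.   0.4] w 0.0685
lean deg 33.8 x-axis [ 0.545  0.108 -0.831] z-axis [-0.182  0.983  0.008]
```

Emit:
play_rows --pt "0.6 0.008 0.001 -0.012 -0.03" --pt "0.6 0.017 0.002 -0.024 -0.06" --pt "0.6 0.026 0.003 -0.036 -0.08" --pt "0.6 0.033 0.004 -0.047 -0.08"

```text
clock: 12.75
tcp_pos: [0.6244, -0.1025, 0.1362]
orientation: [-1.464, 0.703, 0.874]
contact_force: [-0.1, -1.0, -0.0]
grip_width: 0.069
```

```bash
python3 st.py
python3 - <<'E'
from h import *
f=cam("wrist"); cv2.imwrite("pics/w2.png",cv2.convertScaleAbs(np.ascontiguousarray(f["pixels"][::-1,::-1]),alpha=1.6))
E
```

```text
12.75 q [ 0.105  0.371  0.038  2.159 -1.189  0.171  2.953] tcp [ 0.6244 -0.1025  0.1362] F [-0.1 -1.  -0. ] w 0.069
lean deg 32.3 x-axis [ 0.53   0.072 -0.845] z-axis [-0.111  0.994  0.015]
```

View pics/w2.png

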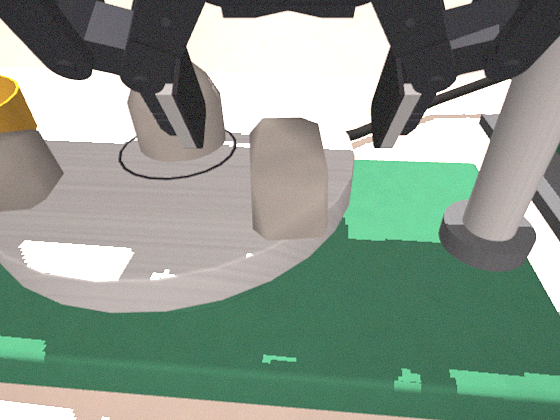

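Emit:
play_rows --pt "0.6 -0.02 0 0.03 -0.05" --pt "0.6 -0.04 0.01 0.06 -0.1" --pt "0.6 -0.055 0.02 0.1 -0.2" --pt "0.6 -0.07 0.03 0.145 -0.3" --pt "0.6 -0.075 0.04 0.16 -0.4" --pt "0.6 -0.075 0.04 0.16 -0.5"

```text
clock: 13.4
tcp_pos: [0.5701, -0.0719, 0.2384]
orientation: [-1.375, 0.839, 0.744]
contact_force: [1.2, 0.9, 0.5]
grip_width: 0.0681
```

```bash
python3 st.py
cat > kin2.py <<'E'
from kin import *
D+=[([.201,.123,-.107,2.235,-.548,.239,2.305],[.5653,-.076,.2252],[-1.492,.665,.87]),
([.415,.287,-.257,2.21,-.94,.17,2.834],[.5842,-.1078,.1648],[-1.509,.637,.908]),
([.105,.371,.038,2.159,-1.189,.171,2.953],[.6244,-.1025,.1362],[-1.464,.703,.874])]
import itertools
def fk2(P,q,s):
    q=np.array(q,float)+[0,P[11],0,P[12],0,P[13],0]
    return fk(P[:11],q,s)
def res2(P,s):
    o=[]
    for q,t,w in D:
        x,M=fk2(P,q,s);o+=list((x-t)*5)+list((Ro.from_matrix(M).inv()*Ro.from_rotvec(w)).as_rotvec())
    return o
if __name__=="__main__":
    best=None
    for s in itertools.product([1,-1],repeat=4):
        f=least_squares(res2,[.275,.54,.47,.31,0,0,0,0,0,0,0,0,0,0],args=(s,),max_nfev=100)
        print(s,round(f.cost,4))
        if best is None or f.cost<best[0]: best=(f.cost,s,f.x)
    print(best); np.savez("kin.npz",s=best[1],p=best[2])
    print(np.array(res2(best[2],best[1])).reshape(-1,6).round(3))
E
python3 kin2.py
```

```text
13.4 q [-0.838  0.106  0.916  2.247 -0.286  0.292  1.8  ] tcp [ 0.5701 -0.0719  0.2384] F [1.2 0.9 0.5] w 0.0681
lean deg 31.4 x-axis [ 0.52  -0.03  -0.854] z-axis [0.072 0.997 0.009]
(1, 1, 1, 1) 14.7601
(1, 1, 1, -1) 17.5136
(1, 1, -1, 1) 14.7601
(1, 1, -1, -1) 15.3262
(1, -1, 1, 1) 16.8989
(1, -1, 1, -1) 16.4331
(1, -1, -1, 1) 16.8989
(1, -1, -1, -1) 15.3705
(-1, 1, 1, 1) 12.6111
(-1, 1, 1, -1) 3.4044
(-1, 1, -1, 1) 29.7047
(-1, 1, -1, -1) 0.025
(-1, -1, 1, 1) 12.1525
(-1, -1, 1, -1) 3.4044
(-1, -1, -1, 1) 14.0206
(-1, -1, -1, -1) 0.025
(np.float64(0.02496361104978363), (-1, -1, -1, -1), array([ 2.77840131e-01,  5.33768070e-01,  4.73079093e-01,  2.96955231e-01,
        1.09440440e-02,  5.99039629e-03, -7.88850316e-02, -1.04122621e-01,
       -3.52073394e-02,  1.25684707e-02,  6.19748791e-03, -9.05462091e-03,
        2.56677616e-04,  2.49937484e-02]))
[[-0.041 -0.018  0.005 -0.012 -0.015  0.004]
 [-0.043 -0.004 -0.012 -0.002 -0.011  0.005]
 [-0.053  0.014 -0.009 -0.006 -0.013  0.002]
 [ 0.022  0.042  0.016 -0.008  0.003 -0.012]
 [ 0.03   0.052  0.015 -0.004  0.008 -0.004]
 [ 0.011  0.029  0.01  -0.003 -0.002 -0.005]
 [ 0.04   0.007  0.007  0.001 -0.015 -0.006]
 [ 0.039  0.001  0.003  0.005 -0.027 -0.012]
 [ 0.032  0.    -0.003  0.011 -0.038 -0.016]
 [-0.085  0.051 -0.015  0.012 -0.047 -0.019]
 [-0.031  0.011 -0.017 -0.005 -0.059 -0.019]
 [ 0.003  0.008 -0.008  0.001 -0.049 -0.01 ]
 [ 0.037 -0.015  0.006  0.005 -0.049 -0.004]
 [ 0.004 -0.003  0.004  0.005 -0.046  0.003]]
```

```bash
cat > ik.py <<'E'
from kin2 import *
Z=np.load("kin.npz");P=Z["p"];S=Z["s"]
mid=(lo+hi)/2
def ik(t,L,az,q0,n=0,reg=1e-3):
    x=np.array([np.sin(L)*np.cos(az),np.sin(L)*np.sin(az),-np.cos(L)])
    z=np.array([-np.sin(az),np.cos(az),0]);M=np.stack([x,np.cross(z,x),z],1)
    def F(q):
        p,R=fk2(P,q,S);return np.r_[(p-t)*5,(Ro.from_matrix(R).inv()*Ro.from_matrix(M)).as_rotvec(),reg*(q-q0)]
    s=least_squares(F,np.clip(q0,lo+.01,hi-.01),bounds=(lo+.005,hi-.005),max_nfev=200)
    return s.x,np.abs(s.fun[:6]).max()
E
python3 - <<'E'
from ik import *
rng=np.random.default_rng(0)
for nm,t,L,az in [("A",[.622,-.102,.117],.56,.13),("B",[.622,.028,.117],.56,.13),("S",[.667,-.033,.118],.56,0),("platen",[.667,-.033,.155],.56,0),
   ("pan az0",[.48,.2,.14],.56,0),("pan az90",[.48,.2,.14],.56,1.57),("pan az45",[.48,.2,.14],.56,.8),("core az0",[.478,-.28,.055],.56,0),("core az-90",[.478,-.28,.055],.56,-1.57),("core az-45",[.478,-.28,.055],.56,-.8)]:
    sols=[]
    for i in range(25):
        q0=lo+(hi-lo)*rng.random(7)
        q,e=ik(t,L,az,q0)
        if e<.01: sols.append(q)
    print(nm,len(sols))
    if sols:
        s=np.array(sols);print(" j5 range",np.sort(s[:,4]).round(1).tolist());
        k=np.argsort(np.abs(s-mid).max(1)/1)[:3]
        print(s[k].round(2))
E
```

```text
A 8
 j5 range [1.3, 1.3, 1.3, 1.4, 1.6, 1.6, 1.6, 1.6]
[[ 0.85  0.55 -0.88  2.16  1.3   0.18  0.63]
 [ 0.85  0.55 -0.88  2.16  1.3   0.18  0.63]
 [ 0.85  0.55 -0.88  2.16  1.3   0.18  0.63]]
B 12
 j5 range [1.6, 1.6, 1.6, 1.7, 1.7, 1.7, 1.7, 1.7, 4.5, 4.5, 4.5, 4.5]
[[ 0.47  0.48 -0.73  2.2   1.6   0.21  0.07]
 [ 0.45  0.47 -0.71  2.2   1.59  0.19  0.07]
 [ 0.42  0.46 -0.67  2.2   1.59  0.18  0.07]]
S 19
 j5 range [-1.4, -1.3, -1.3, 1.3, 1.3, 1.3, 1.3, 1.3, 1.3, 1.3, 1.5, 1.5, 1.6, 1.7, 1.7, 4.5, 4.5, 4.5, 4.5]
[[ 0.4   0.49 -0.56  2.1   1.35  0.18  0.27]
 [ 0.4   0.49 -0.56  2.1   1.35  0.18  0.27]
 [ 0.4   0.49 -0.56  2.1   1.35  0.18  0.27]]
platen 13
 j5 range [-0.8, -0.8, 0.8, 0.8, 1.0, 1.2, 1.4, 1.6, 1.6, 1.6, 1.6, 1.6, 1.6]
[[ 0.44  0.43 -0.6   2.07  0.98  0.21  0.62]
 [ 0.61  0.49 -0.83  2.07  1.21  0.31  0.44]
 [ 0.36  0.41 -0.5   2.07  0.83  0.18  0.76]]
pan az0 13
 j5 range [-1.2, -1.2, -1.2, 1.3, 1.3, 1.3, 1.3, 1.3, 1.4, 1.4, 1.5, 1.6, 1.6]
[[-1.02  0.25  0.38  2.37  1.25  0.18 -0.28]
 [-1.02  0.25  0.38  2.37  1.25  0.18 -0.28]
 [-1.02  0.25  0.38  2.37  1.25  0.18 -0.28
[... 460 characters left out ...]
.36  1.23  0.18  0.82]]
core az0 7
 j5 range [1.8, 1.9, 4.5, 4.5, 4.5, 4.5, 4.5]
[[ 1.41  0.72 -1.01  2.31  1.9   0.18  0.39]
 [ 1.62  1.11 -1.4   2.31  1.77  0.64  0.69]
 [-0.33  1.06  1.29  2.31  4.45  1.29 -2.69]]
core az-90 12
 j5 range [-0.7, -0.4, 0.8, 0.8, 0.9, 1.3, 1.3, 1.5, 1.5, 1.5, 1.6, 1.7]
[[-0.22  0.59  0.44  2.15  0.77  0.4  -0.55]
 [-0.21  0.59  0.43  2.15  0.78  0.4  -0.56]
 [-0.13  0.57  0.33  2.15  0.88  0.44 -0.65]]
core az-45 20
 j5 range [1.9, 2.0, 2.0, 2.0, 2.0, 2.1, 2.1, 2.3, 2.3, 2.4, 3.3, 3.4, 3.5, 3.7, 4.3, 4.3, 4.4, 4.4, 4.4, 4.4]
[[ 1.01  0.61 -0.85  2.36  1.97  0.61 -0.7 ]
 [ 0.92  0.56 -0.73  2.36  2.    0.54 -0.75]
 [ 0.85  0.54 -0.65  2.36  2.02  0.5  -0.79]]
```

```bash
cat > sim.py <<'E'
from ik import *
def run(q,wps,L=.55,n=8,verbose=True):
    # wps: list of (x,y,z,az)
    p,R=fk2(P,q,S);cur=np.r_[p,np.arctan2(R[1,0],R[0,0])]
    for w in wps:
        for k in range(1,n+1):
            c=cur+(np.array(w)-cur)*k/n
            q,e=ik(c[:3],L,c[3],q,reg=.02)
        cur=np.array(w)
        if verbose: print(np.round(w,3),"q",q.round(2),"err",round(e,3))
    return q
E
python3 - <<'E'
from sim import *
q=np.array([-0.838,0.106,0.916,2.247,-0.286,0.292,1.8])
print("a");run(q,[(.57,-.07,.24,-.07),(.62,-.10,.117,-.1)])
print("b");run(q,[(.57,-.07,.24,-.6),(.59,-.11,.15,-.5),(.62,-.102,.117,-.3),(.62,-.102,.117,0.1)])
print("c");run(q,[(.57,-.07,.24,-1.0),(.59,-.11,.15,-1.0),(.59,-.11,.15,-.3),(.62,-.102,.117,0.1)])
E
```

```text
a
[ 0.57 -0.07  0.24 -0.07] q [-0.69  0.15  0.8   2.19 -0.48  0.32  2.  ] err 0.0
[ 0.62  -0.1    0.117 -0.1  ] q [-0.21  0.42  0.35  2.17 -1.36  0.18  2.87] err 0.01
b
[ 0.57 -0.07  0.24 -0.6 ] q [-1.22  0.4   1.29  2.14 -0.27  0.39  1.17] err 0.0
[ 0.59 -0.11  0.15 -0.5 ] q [-0.74  0.45  0.88  2.19 -0.78  0.18  1.82] err 0.002
[ 0.62  -0.102  0.117 -0.3  ] q [-0.51  0.48  0.65  2.17 -1.36  0.18  2.6 ] err 0.005
[ 0.62  -0.102  0.117  0.1  ] q [ 0.18  0.4  -0.03  2.16 -1.17  0.18  2.95] err 0.008
c
[ 0.57 -0.07  0.24 -1.  ] q [-1.26  0.67  1.42  2.04 -0.39  0.62  0.86] err 0.0
[ 0.59 -0.11  0.15 -1.  ] q [-1.01  0.72  1.16  2.08 -0.5   0.42  0.95] err 0.0
[ 0.59 -0.11  0.15 -0.3 ] q [-0.55  0.38  0.71  2.22 -1.11  0.18  2.39] err 0.001
[ 0.62  -0.102  0.117  0.1  ] q [ 0.18  0.4  -0.03  2.16 -1.17  0.18  2.95] err 0.008
```

```bash
cat > s1.py <<'E'
from sim import *
q=np.array([-0.838,0.106,0.916,2.247,-0.286,0.292,1.8])
for reach in [(.57,-.07,.3),(.6,.1,.3),(.6,-.25,.25),(.57,-.07,.5),(.6,.2,.25)]:
  for az1 in (-1.2,-.6,0,.6,1.2):
    for mid in [(.59,-.11,.16),(.6,-.25,.12),(.6,.1,.16)]:
      try:
        a=run(q,[(*reach,az1),(*mid,az1),(.59,-.11,.15,.0),(.62,-.102,.117,.1)],n=5,verbose=False)
      except Exception as ex: continue
      if a[4]>.3: print(reach,az1,mid,a.round(2),flush=True)
E
timeout 500 python3 s1.py
```

```text
(0.57, -0.07, 0.5) -1.2 (0.59, -0.11, 0.16) [ 0.81  0.53 -0.85  2.16  1.28  0.18  0.61]
(0.57, -0.07, 0.5) -1.2 (0.6, -0.25, 0.12) [ 0.81  0.53 -0.85  2.16  1.28  0.18  0.61]
(0.57, -0.07, 0.5) -1.2 (0.6, 0.1, 0.16) [ 0.81  0.53 -0.85  2.16  1.28  0.18  0.61]
(0.57, -0.07, 0.5) -0.6 (0.59, -0.11, 0.16) [ 0.81  0.53 -0.85  2.16  1.28  0.18  0.61]
(0.57, -0.07, 0.5) -0.6 (0.6, 0.1, 0.16) [ 0.81  0.53 -0.85  2.16  1.28  0.18  0.61]
```

Run:
```python
from sim import *
q=np.array([-0.838,0.106,0.916,2.247,-0.286,0.292,1.8])
for zz in (.36,.42,.5):
  for x in (.5,.55):
    print(zz,x);run(q,[(x,-.1,zz,-.3),(x,-.1,zz,-.8),(.57,-.12,.22,-.6),(.58,-.11,.17,0.1),(.62,-.102,.117,.1)],n=5)
```

```text
0.36 0.5
[ 0.5  -0.1   0.36 -0.3 ] q [-0.74 -0.23  0.65  2.15  0.46  0.65  0.94] err 0.0
[ 0.5  -0.1   0.36 -0.8 ] q [-0.66 -0.11  0.47  2.09  0.64  0.85  0.26] err 0.0
[ 0.57 -0.12  0.22 -0.6 ] q [-0.48  0.2   0.49  2.17  0.49  0.34  0.55] err 0.0
[ 0.58 -0.11  0.17  0.1 ] q [ 0.95  0.37 -0.93  2.2   0.55  0.18  1.31] err 0.0
[ 0.62  -0.102  0.117  0.1  ] q [ 0.81  0.53 -0.85  2.16  1.27  0.18  0.62] err 0.001
0.36 0.55
[ 0.55 -0.1   0.36 -0.3 ] q [-0.9  -0.11  0.85  2.06  0.36  0.61  1.03] err 0.0
[ 0.55 -0.1   0.36 -0.8 ] q [-0.88  0.    0.74  2.    0.57  0.81  0.33] err 0.0
[ 0.57 -0.12  0.22 -0.6 ] q [-0.63  0.22  0.67  2.16  0.36  0.32  0.67] err 0.0
[ 0.58 -0.11  0.17  0.1 ] q [ 0.43  0.27 -0.28  2.21 -0.66  0.19  2.48] err 0.001
[ 0.62  -0.102  0.117  0.1  ] q [ 0.18  0.4  -0.03  2.16 -1.17  0.18  2.95] err 0.008
0.42 0.5
[ 0.5  -0.1   0.42 -0.3 ] q [-0.7  -0.27  0.58  2.05  0.44  0.8   0.97] err 0.0
[ 0.5  -0.1   0.42 -0.8 ] q [-0.6  -0.15  0.39  1.99  0.6   0.98  0.33] err 0.0
[ 0.57 -0.12  0.22 -0.6 ] q [-0.45  0.19  0.46  2.17  0.51  0.34  0.53] err 0.0
[ 0.58 -0.11  0.17
[... 688 characters left out ...]
0.34  1.85  0.56  1.14  0.42] err 0.0
[ 0.57 -0.12  0.22 -0.6 ] q [-0.44  0.19  0.44  2.17  0.52  0.34  0.52] err 0.0
[ 0.58 -0.11  0.17  0.1 ] q [ 0.96  0.37 -0.93  2.2   0.55  0.18  1.31] err 0.0
[ 0.62  -0.102  0.117  0.1  ] q [ 0.81  0.53 -0.85  2.16  1.27  0.18  0.62] err 0.001
0.5 0.55
[ 0.55 -0.1   0.5  -0.3 ] q [-0.77 -0.2   0.65  1.82  0.35  0.94  1.07] err 0.0
[ 0.55 -0.1   0.5  -0.8 ] q [-0.71 -0.09  0.52  1.76  0.53  1.11  0.45] err 0.0
[ 0.57 -0.12  0.22 -0.6 ] q [-0.54  0.2   0.56  2.16  0.44  0.33  0.59] err 0.0
[ 0.58 -0.11  0.17  0.1 ] q [ 0.54  0.27 -0.41  2.21 -0.51  0.18  2.33] err 0.001
[ 0.62  -0.102  0.117  0.1  ] q [ 0.18  0.4  -0.03  2.16 -1.17  0.18  2.95] err 0.008
```

Emit:
play_rows --pt "0.6 -0.02 -0.005 0.03 -0.14" --pt "0.6 -0.04 -0.01 0.06 -0.28" --pt "0.6 -0.06 -0.02 0.1 -0.42" --pt "0.6 -0.07 -0.03 0.14 -0.56" --pt "0.6 -0.07 -0.03 0.14 -0.7" --pt "0.6 -0.07 -0.03 0.14 -0.84"

```text
clock: 14.0
tcp_pos: [0.4996, -0.1027, 0.3774]
orientation: [-1.104, 1.114, 0.419]
contact_force: [1.1, 0.1, -0.5]
grip_width: 0.0683
```

```bash
python3 st.py
```

```text
14.0 q [-0.804 -0.265  0.586  2.121  0.605  0.914  0.54 ] tcp [ 0.4996 -0.1027  0.3774] F [ 1.1  0.1 -0.5] w 0.0683
lean deg 29.5 x-axis [ 0.434 -0.233 -0.87 ] z-axis [0.5   0.866 0.018]
```

Run:
```python
from sim import *
q=np.array([-0.804,-0.265,0.586,2.121,0.605,0.914,0.54])
for L in (.515,):
    print("1");run(q,[(.56,-.12,.2,-.8),(.585,-.11,.155,-.5),(.585,-.11,.155,0.1),(.62,-.102,.117,.1)],L=L,n=5)
    print("2");run(q,[(.55,-.12,.2,-.6),(.58,-.12,.15,-.3),(.62,-.102,.117,-.2),(.62,-.102,.117,.1)],L=L,n=5)
    print("3");run(q,[(.53,-.12,.25,-.5),(.56,-.12,.18,0),(.62,-.102,.117,.1)],L=L,n=5)
```

```text
1
[ 0.56 -0.12  0.2  -0.8 ] q [-0.63  0.27  0.63  2.15  0.44  0.41  0.38] err 0.0
[ 0.585 -0.11   0.155 -0.5  ] q [-0.35  0.32  0.37  2.18  0.38  0.19  0.72] err 0.0
[ 0.585 -0.11   0.155  0.1  ] q [ 0.92  0.42 -0.92  2.18  0.69  0.21  1.18] err 0.0
[ 0.62  -0.102  0.117  0.1  ] q [ 0.75  0.51 -0.77  2.14  0.95  0.18  0.92] err 0.001
2
[ 0.55 -0.12  0.2  -0.6 ] q [-0.58  0.22  0.62  2.2   0.35  0.3   0.69] err 0.0
[ 0.58 -0.12  0.15 -0.3 ] q [ 0.29  0.3  -0.28  2.21  0.78  0.18  0.6 ] err 0.004
[ 0.62  -0.102  0.117 -0.2  ] q [ 0.39  0.42 -0.43  2.16  1.17  0.18  0.31] err 0.0
[ 0.62  -0.102  0.117  0.1  ] q [ 0.81  0.53 -0.85  2.14  1.09  0.21  0.79] err 0.0
3
[ 0.53 -0.12  0.25 -0.5 ] q [-0.69  0.07  0.73  2.2   0.33  0.4   0.85] err 0.0
[ 0.56 -0.12  0.18  0.  ] q [ 0.13  0.21  0.06  2.22 -0.63  0.25  2.34] err 0.001
[ 0.62  -0.102  0.117  0.1  ] q [ 0.19  0.4  -0.06  2.14 -0.92  0.18  2.7 ] err 0.001
```

Emit:
play_rows --pt "0.6 0.01 -0.01 -0.045 -0.05" --pt "0.6 0.02 -0.02 -0.09 -0.1" --pt "0.6 0.04 -0.03 -0.135 -0.15" --pt "0.6 0.06 -0.035 -0.18 -0.2"

```text
clock: 14.4
tcp_pos: [0.5621, -0.1369, 0.1951]
orientation: [-0.981, 1.207, 0.268]
contact_force: [1.9, 1.6, 2.2]
grip_width: 0.0688
```

```bash
python3 st.py
```

```text
14.4 q [-0.698  0.257  0.751  2.212  0.409  0.359  0.49 ] tcp [ 0.5621 -0.1369  0.1951] F [1.9 1.6 2.2] w 0.0688
lean deg 29.5 x-axis [ 0.382 -0.31  -0.871] z-axis [0.658 0.752 0.021]
```

Emit:
play_rows --pt "0.6 0.005 0.005 -0.015 0.1" --pt "0.6 0.01 0.01 -0.03 0.2" --pt "0.6 0.015 0.015 -0.045 0.3" --pt "0.6 0.015 0.015 -0.045 0.4"

```text
clock: 14.8
tcp_pos: [0.5746, -0.1216, 0.1484]
orientation: [-1.191, 1.042, 0.546]
contact_force: [0.2, -0.8, -0.3]
grip_width: 0.0683
```

```bash
python3 st.py
```

```text
14.8 q [-0.171  0.282  0.216  2.238  0.581  0.174  0.668] tcp [ 0.5746 -0.1216  0.1484] F [ 0.2 -0.8 -0.3] w 0.0683
lean deg 28.9 x-axis [ 0.455 -0.165 -0.875] z-axis [0.363 0.932 0.014]
```

Emit:
play_rows --pt "0.6 0.004 0.003 0 0.07" --pt "0.6 0.01 0.008 -0.003 0.15" --pt "0.6 0.02 0.012 -0.01 0.23" --pt "0.6 0.03 0.016 -0.02 0.31" --pt "0.6 0.044 0.018 -0.03 0.38" --pt "0.6 0.044 0.018 -0.03 0.4"

```text
clock: 15.4
tcp_pos: [0.6201, -0.1061, 0.12]
orientation: [-1.407, 0.804, 0.85]
contact_force: [-0.7, 0.5, 0.2]
grip_width: 0.0683
```

```bash
python3 st.py;  python3 - <<'E'
from h import *
f=cam("wrist"); cv2.imwrite("pics/w3.png",cv2.convertScaleAbs(np.ascontiguousarray(f["pixels"][::-1,::-1]),alpha=1.6))
E
```

```text
15.4 q [ 0.556  0.444 -0.537  2.118  0.842  0.187  0.914] tcp [ 0.6201 -0.1061  0.12  ] F [-0.7  0.5  0.2] w 0.0683
lean deg 29.1 x-axis [ 0.486  0.024 -0.873] z-axis [-0.024  1.     0.015]
```

View pics/w3.png

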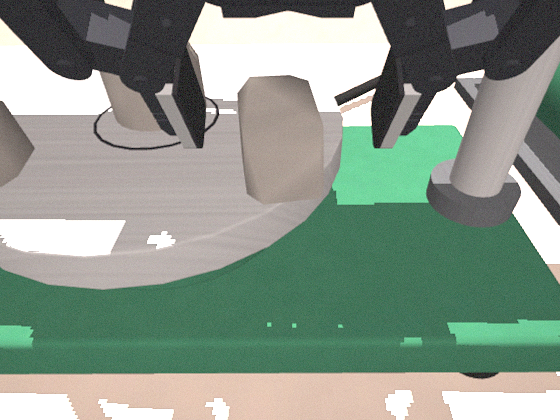

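Emit:
play_rows --pt "0.6 0 0.003 -0.002 0.1" --pt "-0.8 0 0.003 -0.002 0.1" --pt "-0.8 0 0.003 -0.002 0.1" --pt "-0.8 0 0.003 -0.002 0.1" --pt "-0.8 0 0.003 -0.002 0.1" --force 40

```text
clock: 15.95
tcp_pos: [0.6194, -0.1012, 0.1182]
orientation: [-1.458, 0.741, 0.927]
contact_force: [-2.3, -0.2, 4.0]
grip_width: 0.0301
```

```bash
python3 st.py
```

```text
15.95 q [ 0.68   0.482 -0.668  2.104  0.808  0.211  1.077] tcp [ 0.6194 -0.1012  0.1182] F [-2.3 -0.2  4. ] w 0.0301
lean deg 29.1 x-axis [ 0.481  0.071 -0.874] z-axis [-0.124  0.992  0.013]
```

Run:
```python
from sim import *
q=np.array([.68,.482,-.668,2.104,.808,.211,1.077])
for az in (-.5,0,.5,1.):
    print(az);run(q,[(.57,-.1,.19,.12),(.52,.05,.2,az/2),(.49,.2,.16,az),(.49,.2,.08,az)],L=.508,n=5)
```

```text
-0.5
[ 0.57 -0.1   0.19  0.12] q [ 1.09  0.38 -1.12  2.18  0.58  0.3   1.29] err 0.0
[ 0.52  0.05  0.2  -0.25] q [ 0.4   0.15 -0.81  2.29  0.89  0.42  0.2 ] err 0.0
[ 0.49  0.2   0.16 -0.5 ] q [-0.08  0.36 -0.8   2.19  1.09  0.81 -0.57] err 0.0
[ 0.49  0.2   0.08 -0.5 ] q [-0.18  0.52 -0.7   2.24  1.34  0.78 -0.83] err 0.0
0
[ 0.57 -0.1   0.19  0.12] q [ 1.09  0.38 -1.12  2.18  0.58  0.3   1.29] err 0.0
[0.52 0.05 0.2  0.  ] q [ 0.62  0.14 -0.94  2.31  0.67  0.28  0.7 ] err 0.0
[0.49 0.2  0.16 0.  ] q [ 0.06  0.26 -0.8   2.31  1.2   0.46 -0.14] err 0.0
[0.49 0.2  0.08 0.  ] q [-0.05  0.46 -0.71  2.36  1.68  0.5  -0.62] err 0.0
0.5
[ 0.57 -0.1   0.19  0.12] q [ 1.09  0.38 -1.12  2.18  0.58  0.3   1.29] err 0.0
[0.52 0.05 0.2  0.25] q [ 0.97  0.22 -1.25  2.3   0.5   0.26  1.18] err 0.0
[0.49 0.2  0.16 0.5 ] q [ 0.35  0.27 -0.93  2.33  0.83  0.18  0.8 ] err 0.001
[0.49 0.2  0.08 0.5 ] q [ 0.34  0.54 -0.97  2.39  1.91  0.33 -0.19] err 0.0
1.0
[ 0.57 -0.1   0.19  0.12] q [ 1.09  0.38 -1.12  2.18  0.58  0.3   1.29] err 0.0
[0.52 0.05 0.2  0.5 ] q [ 1.13  0.38 -1.4   2.27  0.48  0.32  1.5 ] err 0.0
[0.49 0.2  0.16 1.  ] q [ 0.76  0.56 -1.33  2.26  0.63  0.33  1.63] err 0.0
[0.49 0.2  0.08 1.  ] q [ 0.56  0.64 -1.07  2.3   1.1   0.18  1.22] err 0.001
```

Emit:
play_rows --pt "-0.8 -0.01 0 0.02 0" --pt "-0.8 -0.025 0 0.05 0" --pt "-0.8 -0.045 0.01 0.08 0" --pt "-0.8 -0.06 0.045 0.085 -0.06" --pt "-0.8 -0.075 0.085 0.085 -0.12" --pt "-0.8 -0.09 0.13 0.085 -0.18" --pt "-0.8 -0.1 0.175 0.08 -0.24" --pt "-0.8 -0.11 0.22 0.07 -0.3" --pt "-0.8 -0.12 0.26 0.06 -0.3" --pt "-0.8 -0.13 0.3 0.05 -0.3"

```text
clock: 16.95
tcp_pos: [0.4985, 0.1591, 0.1766]
orientation: [-1.301, 0.928, 0.693]
contact_force: [1.1, 0.8, -1.5]
grip_width: 0.0302
```

```bash
python3 st.py
```

```text
16.95 q [ 0.065  0.243 -0.781  2.257  1.073  0.62  -0.159] tcp [0.4985 0.1591 0.1766] F [ 1.1  0.8 -1.5] w 0.0302
lean deg 29.2 x-axis [ 0.483 -0.074 -0.873] z-axis [0.177 0.984 0.014]
```

Emit:
play_rows --pt "-0.8 -0.008 0.03 -0.03 0" --pt "-0.8 -0.018 0.06 -0.07 0" --pt "-0.8 -0.018 0.064 -0.1 0" --pt "-0.8 -0.018 0.064 -0.11 0" --pt "-0.8 -0.018 0.064 -0.11 0" --pt "0.2 -0.018 0.064 -0.11 0" --pt "0.2 -0.018 0.064 -0.11 0" --pt "0.2 -0.018 0.064 -0.11 0"

```text
clock: 17.75
tcp_pos: [0.4815, 0.222, 0.0672]
orientation: [-1.301, 0.928, 0.695]
contact_force: [-0.1, -1.1, -0.6]
grip_width: 0.0513
```

```bash
python3 st.py
python3 - <<'E'
from h import *
f=cam("wrist"); cv2.imwrite("pics/w4.png",cv2.convertScaleAbs(np.ascontiguousarray(f["pixels"][::-1,::-1]),alpha=1.6))
E
```

```text
17.75 q [-0.188  0.516 -0.712  2.285  1.481  0.731 -0.7  ] tcp [0.4815 0.222  0.0672] F [-0.1 -1.1 -0.6] w 0.0513
lean deg 29.1 x-axis [ 0.482 -0.072 -0.873] z-axis [0.176 0.984 0.015]
```

View pics/w4.png

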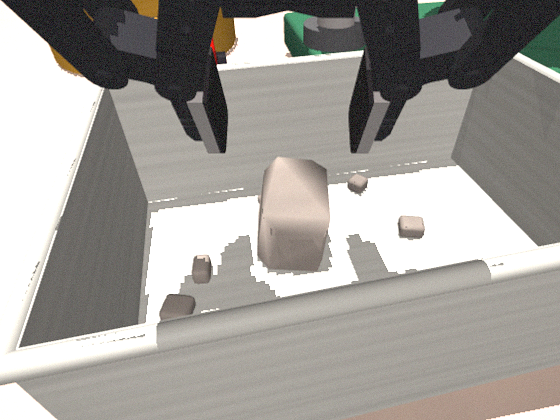

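Run:
```python
from sim import *
q=np.array([-0.188,0.516,-0.712,2.285,1.481,0.731,-0.7])
run(q,[(.5,.17,.17,-.15),(.57,.03,.18,-.1),(.59,.025,.16,0),(.621,.028,.118,.08)],L=.508,n=6)
run(q,[(.5,.17,.17,-.15),(.55,.03,.17,-.4),(.59,.025,.15,-.2),(.621,.028,.118,.08)],L=.508,n=6)
```

```text
[ 0.5   0.17  0.17 -0.15] q [ 0.12  0.25 -0.83  2.29  1.14  0.53 -0.18] err 0.0
[ 0.57  0.03  0.18 -0.1 ] q [ 0.5   0.28 -0.83  2.23  1.    0.35  0.34] err 0.0
[0.59  0.025 0.16  0.   ] q [ 0.51  0.35 -0.81  2.21  1.07  0.3   0.41] err 0.0
[0.621 0.028 0.118 0.08 ] q [ 0.41  0.46 -0.69  2.17  1.27  0.24  0.33] err 0.0
[ 0.5   0.17  0.17 -0.15] q [ 0.12  0.25 -0.83  2.29  1.14  0.53 -0.18] err 0.0
[ 0.55  0.03  0.17 -0.4 ] q [ 0.3   0.27 -0.71  2.24  1.11  0.5  -0.12] err 0.0
[ 0.59   0.025  0.15  -0.2  ] q [ 0.35  0.36 -0.7   2.2   1.2   0.38  0.05] err 0.0
[0.621 0.028 0.118 0.08 ] q [ 0.44  0.47 -0.72  2.17  1.3   0.25  0.31] err 0.0
```

Emit:
play_rows --pt "0.2 0 0 0.045 0" --pt "0.2 0 -0.005 0.09 0" --pt "0.2 0.015 -0.035 0.11 0.02" --pt "0.2 0.03 -0.075 0.11 0.04" --pt "0.2 0.05 -0.115 0.11 0.06" --pt "0.2 0.07 -0.155 0.11 0.08" --pt "0.2 0.09 -0.19 0.105 0.12" --pt "0.2 0.107 -0.196 0.09 0.18" --pt "0.2 0.125 -0.194 0.065 0.24" --pt "0.2 0.139 -0.194 0.051 0.24"

```text
clock: 18.8
tcp_pos: [0.6203, 0.0251, 0.1159]
orientation: [-1.426, 0.782, 0.88]
contact_force: [-0.1, -0.2, -1.2]
grip_width: 0.0512
```

```bash
python3 st.py;  python3 - <<'E'
from h import *
f=cam("wrist"); cv2.imwrite("pics/w5.png",cv2.convertScaleAbs(np.ascontiguousarray(f["pixels"][::-1,::-1]),alpha=1.6))
E
```

```text
18.8 q [ 0.326  0.443 -0.579  2.145  1.232  0.282  0.334] tcp [0.6203 0.0251 0.1159] F [-0.1 -0.2 -1.2] w 0.0512
lean deg 29.0 x-axis [ 0.483  0.041 -0.875] z-axis [-0.061  0.998  0.013]
```

View pics/w5.png

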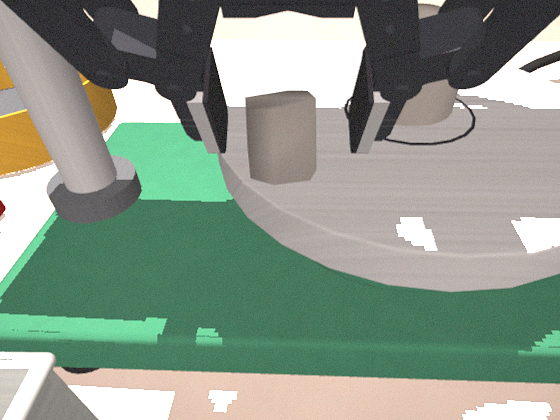

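Emit:
play_rows --pt "0.2 0 0.003 0 0.03" --pt "-0.8 0 0.003 0 0.03" --pt "-0.8 0 0.003 0 0.03" --pt "-0.8 0 0.003 0 0.03" --pt "-0.8 0 0.003 0.01 0.03"

```text
clock: 19.35
tcp_pos: [0.6188, 0.0307, 0.1264]
orientation: [-1.442, 0.762, 0.906]
contact_force: [-0.4, -0.1, -0.4]
grip_width: 0.0259
```

```bash
python3 st.py
```

```text
19.35 q [ 0.368  0.433 -0.631  2.138  1.146  0.293  0.451] tcp [0.6188 0.0307 0.1264] F [-0.4 -0.1 -0.4] w 0.0259
lean deg 28.9 x-axis [ 0.48   0.057 -0.875] z-axis [-0.094  0.995  0.014]
```

Emit:
play_rows --pt "-0.8 -0.015 0 0.03 0" --pt "-0.8 -0.035 0.015 0.06 -0.05" --pt "-0.8 -0.065 0.045 0.07 -0.1" --pt "-0.8 -0.095 0.075 0.07 -0.15" --pt "-0.8 -0.12 0.105 0.06 -0.2" --pt "-0.8 -0.14 0.123 0.03 -0.25" --pt "-0.8 -0.14 0.123 -0.015 -0.25" --pt "-0.8 -0.14 0.123 -0.06 -0.25" --pt "-0.8 -0.14 0.123 -0.06 -0.25" --pt "0 -0.14 0.123 -0.06 -0.25"

```text
clock: 20.35
tcp_pos: [0.4779, 0.1536, 0.0646]
orientation: [-1.313, 0.921, 0.717]
contact_force: [0.0, 0.4, 0.6]
grip_width: 0.0392
```

```bash
python3 st.py
```

```text
20.35 q [-0.066  0.466 -0.681  2.373  1.597  0.628 -0.695] tcp [0.4779 0.1536 0.0646] F [0.  0.4 0.6] w 0.0392
lean deg 28.8 x-axis [ 0.477 -0.064 -0.877] z-axis [0.154 0.988 0.012]
```

Emit:
play_rows --pt "0 0 0 0.045 0" --pt "0 0.005 -0.005 0.09 0" --pt "0.4 0.03 -0.035 0.115 0.03" --pt "1 0.055 -0.07 0.125 0.06" --pt "1 0.08 -0.105 0.13 0.09" --pt "1 0.105 -0.14 0.13 0.12" --pt "1 0.13 -0.17 0.13 0.15" --pt "1 0.149 -0.188 0.124 0.155" --pt "1 0.149 -0.188 0.124 0.155"

```text
clock: 21.25
tcp_pos: [0.631, -0.0397, 0.1925]
orientation: [-1.391, 0.825, 0.824]
contact_force: [-0.3, 0.6, 0.6]
grip_width: 0.0852
```

```bash
python3 st.py;  python3 - <<'E'
from h import *
f=cam("wrist"); cv2.imwrite("pics/w6.png",cv2.convertScaleAbs(np.ascontiguousarray(f["pixels"][::-1,::-1]),alpha=1.6))
np.savez("pics/w6.npz",**{k:f[k] for k in("pixels","z_map","W","f","cx","cy")})
for l,z in [("stub_mid",.123),("platen_centre",.1)]:
    for d in pin(f,l)[:2]: print(l,np.round(d,2),at_z(f,d[1],d[2],z).round(4))
E
```

```text
21.25 q [ 0.567  0.352 -0.719  2.063  0.738  0.377  0.863] tcp [ 0.631  -0.0397  0.1925] F [-0.3  0.6  0.6] w 0.0852
lean deg 29.2 x-axis [ 0.488  0.008 -0.873] z-axis [0.009 1.    0.014]
stub_mid [  0.67 279.38 228.69] [ 0.6791 -0.034   0.123 ]
```

View pics/w6.png

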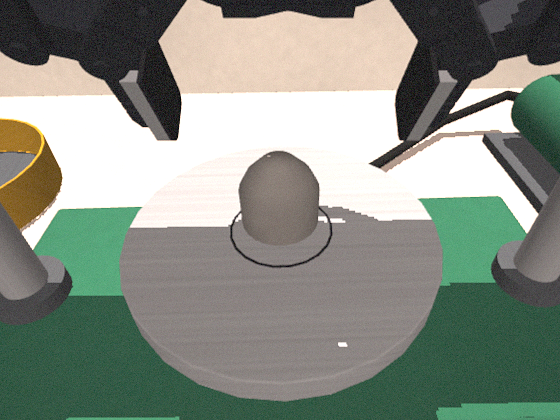

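```bash
cat > ring.py <<'E'
from ana import *
f=load("w6")
c=cloud(f);d=np.linalg.norm(c[:,:2]-[.667,-.034],axis=1)
# stub points: fit circle (r 25) on straight side, facing camera
s=c[(c[:,2]>.106)&(c[:,2]<.124)&(d<.04)]
from scipy.optimize import least_squares
q=least_squares(lambda p:np.linalg.norm(s[:,:2]-p,axis=1)-.025,[.667,-.034],loss="soft_l1",f_scale=.001).x
print("stub",q.round(4),len(s))
# ring: unproject all pixels to z=.1, radial darkness profile
g=cv2.cvtColor(f["pixels"],cv2.COLOR_BGR2GRAY).astype(float)
v,u=np.mgrid[0:420,0:560];o=f["W"][:3,3]
dd=np.stack([(u-f["cx"])/f["f"],(v-f["cy"])/f["f"],np.ones_like(u,float)],-1)@f["W"][:3,:3].T
X=o+dd*((.1-o[2])/dd[...,2])[...,None]
k=cv2.morphologyEx(g.astype(np.uint8),cv2.MORPH_BLACKHAT,np.ones((7,7)))
r0=np.linalg.norm(X[...,:2]-[.667,-.034],axis=-1)
m=(k>14)&(r0>.026)&(r0<.04)&(X[...,0]<.675)
P=X[m][:,:2]
fit=least_squares(lambda p:np.linalg.norm(P-p[:2],axis=1)-p[2],[.667,-.034,.032],loss="soft_l1",f_scale=.0007)
print("ring",fit.x.round(4),m.sum())
E
python3 ring.py
```

```text
stub [ 0.6776 -0.0334] 1636
ring [ 0.6691 -0.0341  0.0322] 515
```

Emit:
play_rows --pt "1 0.012 0.003 -0.02 0" --pt "1 0.024 0.006 -0.04 0" --pt "1 0.035 0.006 -0.06 0" --pt "1 0.046 0.006 -0.076 0" --pt "1 0.046 0.006 -0.076 0" --pt "-0.3 0.046 0.006 -0.076 0" --pt "-0.3 0.046 0.006 -0.076 0" --pt "-0.3 0.046 0.006 -0.076 0" --pt "-0.3 0.046 0.006 -0.076 0" --force 40

```text
clock: 22.3
tcp_pos: [0.6751, -0.0282, 0.1167]
orientation: [-1.395, 0.82, 0.831]
contact_force: [-3.8, 0.1, 6.9]
grip_width: 0.0484
```

```bash
python3 st.py
```

```text
22.3 q [ 0.328  0.494 -0.48   2.028  1.016  0.271  0.585] tcp [ 0.6751 -0.0282  0.1167] F [-3.8  0.1  6.9] w 0.0484
lean deg 29.2 x-axis [ 0.487  0.012 -0.873] z-axis [0.001 1.    0.014]
```

Emit:
play_rows --pt "-0.3 -0.01 0 0.02 0" --pt "-0.3 -0.025 0 0.045 0" --pt "-0.3 -0.05 0.01 0.08 0" --pt "-0.3 -0.075 0.045 0.095 -0.03" --pt "-0.3 -0.1 0.085 0.1 -0.06" --pt "-0.3 -0.125 0.12 0.1 -0.09" --pt "-0.3 -0.15 0.155 0.1 -0.12" --pt "-0.3 -0.175 0.19 0.1 -0.15" --pt "-0.3 -0.195 0.22 0.1 -0.15" --pt "-0.3 -0.195 0.22 0.1 -0.15"

```text
clock: 23.3
tcp_pos: [0.477, 0.1973, 0.2157]
orientation: [-1.319, 0.907, 0.724]
contact_force: [1.3, -0.9, -1.5]
grip_width: 0.0483
```

```bash
python3 st.py;  python3 - <<'E'
from h import *
f=cam("wrist"); cv2.imwrite("pics/w7.png",cv2.convertScaleAbs(np.ascontiguousarray(f["pixels"][::-1,::-1]),alpha=1.3))
c=cloud(f)
m=(c[:,0]>.398)&(c[:,0]<.528)&(c[:,1]>.105)&(c[:,1]<.29)&(c[:,2]<.06)
print(m.sum()); c=c[m]
# height grid 1cm
for x in np.arange(.52,.395,-.01):
    print(round(x,3)," ".join(f"{int(1000*np.max(c[(abs(c[:,0]-x)<.005)&(abs(c[:,1]-y)<.005)][:,2],initial=-.001)):3d}" for y in np.arange(.285,.105,-.01)))
E
```

```text
23.3 q [ 0.005  0.158 -0.797  2.222  0.886  0.661 -0.021] tcp [0.477  0.1973 0.2157] F [ 1.3 -0.9 -1.5] w 0.0483
lean deg 29.1 x-axis [ 0.483 -0.054 -0.874] z-axis [0.141 0.99  0.016]
26220
0.52   5   5   5   5   5   5   5   4   5   5  10  12   5   5   5   4   5   5
0.51   5   5   5   5   5   9  -1  -1   5   5   9  12  10   5   5   5   4   5
0.5   5   5   5   5   5  13  44  42  41   5   5   5   5   5   4  -1   4   5
0.49   5   5   5   5   5  42  43  42  41   5   5   5  20  36  38  33  28   5
0.48   5   5   5   5   5  40  40  39  38   5   5   5  23  40  41  35  30   5
0.47   5  11  14   5  11  36  37  36  35   5   6   5  26  42  42  38  33   5
0.46   5  13  14   5   5  32  32  32  31   5   5   5  24  39  42  39  33   5
0.45  11  11   5   5   5   5   5   5   6   5   6   5   5   5   5   5   6   5
0.44  -1  -1  -1  -1  -1  -1   4   5   6   5   5   5   5   5   5   5   6   5
0.43  -1  -1  -1  -1  -1  -1  -1  -1  -1  -1  -1  -1  -1  10  11   5   5   5
0.42  -1  -1  -1  -1  -1  -1  -1  -1  -1  -1  -1  -1  -1  -1  -1  -1  -1  -1
0.41  -1  -1  -1  -1  -1  -1  -1  -1  -1  -1  -1  -1  -1  -1  -1  -1  -1  -1
0.4  -1  -1  -1  -1  -1  -1  -1  -1  -1  -1  -1  -1  -1  -1  -1  -1  -1  -1
```

View pics/w7.png

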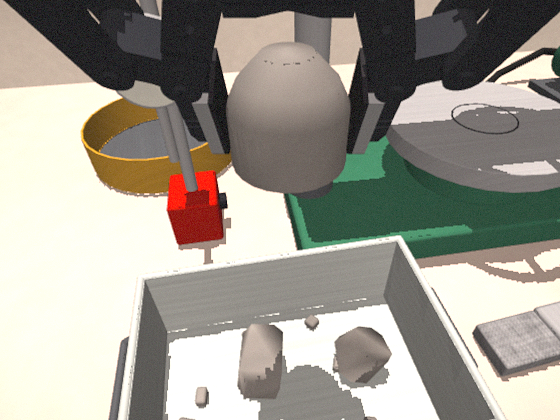

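Run:
```python
from sim import *
q=np.array([ 0.005,0.158,-0.797,2.222,0.886,0.661,-0.021])
for az in (-.14,-.4,.3):
    run(q,[(.45,.19,.15,az),(.428,.19,.1,az),(.426,.19,.06,az)],L=.508,n=6)
```

```text
[ 0.45  0.19  0.15 -0.14] q [-0.07  0.23 -0.73  2.37  1.2   0.51 -0.36] err 0.0
[ 0.428  0.19   0.1   -0.14 ] q [-0.1   0.35 -0.76  2.43  1.49  0.56 -0.69] err 0.006
[ 0.426  0.19   0.06  -0.14 ] q [ 0.28  0.87 -1.34  2.43  1.7   1.14 -0.78] err 0.019
[ 0.45  0.19  0.15 -0.4 ] q [-0.15  0.28 -0.72  2.31  1.11  0.69 -0.55] err 0.0
[ 0.428  0.19   0.1   -0.4  ] q [-0.23  0.37 -0.68  2.38  1.31  0.68 -0.81] err 0.0
[ 0.426  0.19   0.06  -0.4  ] q [-0.28  0.47 -0.64  2.4   1.48  0.69 -1.  ] err 0.0
[0.45 0.19 0.15 0.3 ] q [ 0.11  0.18 -0.74  2.43  1.19  0.19  0.16] err 0.0
[0.428 0.19  0.1   0.3  ] q [ 0.52  0.68 -1.4   2.43  1.59  0.74 -0.16] err 0.07
[0.426 0.19  0.06  0.3  ] q [ 0.48  0.9  -1.4   2.43  1.72  0.93 -0.22] err 0.095
```

Emit:
play_rows --pt "-0.3 -0.01 -0.002 -0.03 -0.06" --pt "-0.3 -0.025 -0.004 -0.065 -0.13" --pt "-0.3 -0.04 -0.006 -0.1 -0.2" --pt "-0.3 -0.05 -0.007 -0.135 -0.26" --pt "-0.3 -0.05 -0.007 -0.154 -0.26" --pt "-0.3 -0.05 -0.007 -0.154 -0.26" --pt "0.5 -0.05 -0.007 -0.154 -0.26" --pt "0.5 -0.05 -0.007 -0.154 -0.26" --pt "0.5 -0.05 -0.007 -0.154 -0.26"

```text
clock: 24.25
tcp_pos: [0.4309, 0.1849, 0.0623]
orientation: [-1.167, 1.061, 0.512]
contact_force: [3.2, 0.5, -0.6]
grip_width: 0.064
```

```bash
python3 st.py;  python3 - <<'E'
from h import *
f=cam("wrist"); cv2.imwrite("pics/w8.png",cv2.convertScaleAbs(np.ascontiguousarray(f["pixels"][::-1,::-1]),alpha=1.3))
E
```

```text
24.25 q [-0.279  0.482 -0.681  2.36   1.371  0.798 -0.932] tcp [0.4309 0.1849 0.0623] F [ 3.2  0.5 -0.6] w 0.064
lean deg 29.1 x-axis [ 0.451 -0.182 -0.874] z-axis [0.401 0.916 0.016]
```

View pics/w8.png

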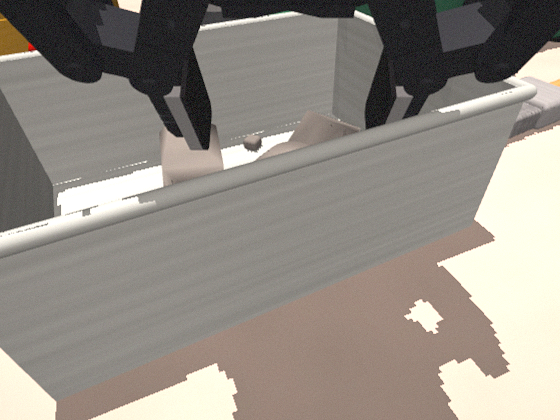

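Emit:
play_rows --pt "0.5 0 0 0.05 0" --pt "0.5 0 0 0.1 0" --pt "0.7 0 -0.01 0.148 0" --pt "1 0.005 -0.03 0.193 0" --pt "1 0.01 -0.05 0.238 0" --pt "1 0.015 -0.07 0.283 0" --pt "1 0.02 -0.09 0.328 0" --pt "1 0.025 -0.115 0.37 0" --pt "1 0.03 -0.14 0.413 0" --pt "1 0.035 -0.165 0.456 0"

```text
clock: 25.3
tcp_pos: [0.4633, 0.0191, 0.5186]
orientation: [-1.169, 1.061, 0.514]
contact_force: [1.0, 0.1, -0.8]
grip_width: 0.0853
```

Emit:
play_rows --pt "1 0 -0.025 0.043 0" --pt "1 0 -0.05 0.086 0" --pt "1 0 -0.075 0.129 0" --pt "1 0 -0.1 0.172 0" --pt "1 0 -0.125 0.215 0" --pt "1 0 -0.15 0.258 0" --pt "1 0 -0.175 0.3 0" --pt "1 0 -0.2 0.343 0"

```text
clock: 26.1
tcp_pos: [0.463, -0.1803, 0.8617]
orientation: [-1.17, 1.061, 0.515]
contact_force: [0.8, -0.9, 1.0]
grip_width: 0.0856
```

```bash
python3 st.py
```

```text
26.1 q [ 0.215 -0.033 -0.029  0.883  0.097  1.791  1.388] tcp [ 0.463  -0.1803  0.8617] F [ 0.8 -0.9  1. ] w 0.0856
lean deg 29.1 x-axis [ 0.451 -0.182 -0.874] z-axis [0.398 0.917 0.015]
```

Now push up for more lean in short calls.

Emit:
play_rows --pt "1 0 0 0.05 0" --pt "1 0 0 0.1 0" --pt "1 0 0 0.15 0"

```text
clock: 26.4
tcp_pos: [0.4699, -0.1878, 0.908]
orientation: [-1.17, 1.052, 0.506]
contact_force: [1.0, -0.3, -0.9]
grip_width: 0.0852
```

Emit:
play_rows --pt "1 0 0 0.05 0" --pt "1 0 0 0.1 0"

```text
clock: 26.6
tcp_pos: [0.4723, -0.1905, 0.9194]
orientation: [-1.177, 1.037, 0.493]
contact_force: [1.5, -0.3, -0.8]
grip_width: 0.0852
```

```bash
python3 st.py
```

```text
26.6 q [-0.606  0.068  1.008  0.653 -0.069  1.914  1.499] tcp [ 0.4723 -0.1905  0.9194] F [ 1.5 -0.3 -0.8] w 0.0852
lean deg 30.8 x-axis [ 0.477 -0.186 -0.859] z-axis [0.399 0.917 0.023]
```

Emit:
play_rows --pt "1 0 0 0.05 0" --pt "1 0 0 0.1 0"

```text
clock: 26.8
tcp_pos: [0.4695, -0.1888, 0.9461]
orientation: [-1.203, 0.998, 0.45]
contact_force: [-0.5, -0.8, -0.6]
grip_width: 0.0855
```

Emit:
play_rows --pt "1 0 0 0.05 0" --pt "1 0 0 0.1 0"

```text
clock: 27.0
tcp_pos: [0.4656, -0.1887, 0.97]
orientation: [-1.225, 0.962, 0.409]
contact_force: [-0.3, -0.6, -0.8]
grip_width: 0.0855
```

Emit:
play_rows --pt "1 0 0 0.05 0" --pt "1 0 0 0.1 0"

```text
clock: 27.2
tcp_pos: [0.4615, -0.1876, 0.9929]
orientation: [-1.246, 0.927, 0.369]
contact_force: [-0.9, -0.1, 0.8]
grip_width: 0.0852
```

```bash
python3 st.py
```

```text
27.2 q [-0.476  0.101  0.981  0.465 -0.158  1.915  1.517] tcp [ 0.4615 -0.1876  0.9929] F [-0.9 -0.1  0.8] w 0.0852
lean deg 40.0 x-axis [ 0.599 -0.234 -0.766] z-axis [0.396 0.918 0.029]
```

Run:
```python
from sim import *
q=np.array([-0.476,0.101,0.981,0.465,-0.158,1.915,1.517])
L=.698
for az in (-.37,-.8,-1.2):
    print(az)
    a=run(q,[(.44,-.22,.6,(az-.37)/2),(.43,-.25,.3,az),(.44,-.26,.12,az),(.48,-.28,.04,az)],L=L,n=8)
    print("place");run(a,[(.48,-.28,.2,az),(.52,-.1,.22,az/2),(.6,-.034,.19,0),(.667,-.034,.18,0),(.667,-.034,.137,0)],L=L,n=8)
```

```text
-0.37
[ 0.44 -0.22  0.6  -0.37] q [ 0.43 -0.33 -0.02  1.8  -0.1   0.98  1.64] err 0.012
[ 0.43 -0.25  0.3  -0.37] q [ 0.3  -0.16  0.19  2.36 -0.41  0.27  2.07] err 0.0
[ 0.44 -0.26  0.12 -0.37] q [ 0.38  0.22  0.16  2.38 -1.28  0.18  2.95] err 0.187
[ 0.48 -0.28  0.04 -0.37] q [ 0.39  0.46  0.13  2.25 -1.31  0.18  2.95] err 0.284
place
[ 0.48 -0.28  0.2  -0.37] q [ 0.31  0.13  0.22  2.33 -1.29  0.18  2.95] err 0.048
[ 0.52  -0.1    0.22  -0.185] q [-1.14  0.17  1.34  2.39 -1.36  0.18  2.84] err 0.022
[ 0.6   -0.034  0.19   0.   ] q [-0.48  0.25  0.53  2.25 -1.36  0.18  2.89] err 0.053
[ 0.667 -0.034  0.18   0.   ] q [-0.36  0.36  0.4   2.12 -1.36  0.18  2.86] err 0.042
[ 0.667 -0.034  0.137  0.   ] q [-0.3   0.42  0.33  2.11 -1.36  0.18  2.86] err 0.097
-0.8
[ 0.44  -0.22   0.6   -0.585] q [ 0.29 -0.33 -0.02  1.81  0.18  0.98  1.22] err 0.01
[ 0.43 -0.25  0.3  -0.8 ] q [ 0.56 -0.15 -0.3   2.34  0.69  0.35  0.47] err 0.001
[ 0.44 -0.26  0.12 -0.8 ] q [ 1.36  0.74 -1.4   2.43  1.83  0.99 -0.53] err 0.063
[ 0.48 -0.28  0.04 -0.8 ] q [ 1.3   1.18 -1.35  2.42  2.2   1.31 -0.56] err 0.0
pl
[... 462 characters left out ...]
.33  0.23  1.8   0.55  1.11  0.73] err 0.0
[ 0.43 -0.25  0.3  -1.2 ] q [-0.06 -0.04  0.13  2.26  0.94  0.74 -0.19] err 0.0
[ 0.44 -0.26  0.12 -1.2 ] q [-0.06  0.34  0.18  2.4   1.59  0.47 -0.99] err 0.0
[ 0.48 -0.28  0.04 -1.2 ] q [ 0.    0.58  0.14  2.32  1.89  0.47 -1.33] err 0.0
place
[ 0.48 -0.28  0.2  -1.2 ] q [ 0.02  0.22  0.11  2.25  1.2   0.55 -0.5 ] err 0.0
[ 0.52 -0.1   0.22 -0.6 ] q [-0.12  0.09 -0.04  2.36  1.32  0.38 -0.34] err 0.0
[ 0.6   -0.034  0.19   0.   ] q [ 0.74  0.31 -0.9   2.29  1.92  0.18 -0.31] err 0.0
[ 0.667 -0.034  0.18   0.   ] q [ 0.61  0.42 -0.79  2.16  1.77  0.21 -0.14] err 0.0
[ 0.667 -0.034  0.137  0.   ] q [ 0.67  0.56 -0.89  2.18  2.04  0.34 -0.34] err 0.0
```

Emit:
play_rows --pt "1 -0.002 0 -0.049 -0.08" --pt "1 -0.004 0 -0.098 -0.16" --pt "1 -0.006 0 -0.147 -0.24" --pt "1 -0.008 0 -0.196 -0.32" --pt "1 -0.01 0 -0.245 -0.4" --pt "1 -0.012 0 -0.294 -0.48" --pt "1 -0.014 0 -0.343 -0.56" --pt "1 -0.016 0 -0.392 -0.64" --pt "1 -0.016 0 -0.441 -0.72" --pt "1 -0.016 0 -0.49 -0.79"

```text
clock: 28.2
tcp_pos: [0.4463, -0.1873, 0.5769]
orientation: [-0.789, 1.333, -0.258]
contact_force: [0.5, 0.9, 0.5]
grip_width: 0.0856
```

```bash
python3 st.py
```

```text
28.2 q [-0.624 -0.261  0.337  1.789  0.779  1.522  0.059] tcp [ 0.4463 -0.1873  0.5769] F [0.5 0.9 0.5] w 0.0856
lean deg 40.0 x-axis [ 0.253 -0.59  -0.766] z-axis [0.931 0.363 0.028]
```

Emit:
play_rows --pt "1 0 0 -0.045 0" --pt "1 0 0 -0.09 0" --pt "1 0 0 -0.135 0" --pt "1 0 0 -0.18 0" --pt "1 0 0 -0.225 0" --pt "1 0 0 -0.27 0" --pt "1 0 0 -0.315 0" --pt "1 0 0 -0.355 0" --pt "1 0 0 -0.355 0"

```text
clock: 29.1
tcp_pos: [0.4436, -0.1876, 0.2205]
orientation: [-0.795, 1.341, -0.254]
contact_force: [0.0, -1.2, 1.1]
grip_width: 0.0855
```

```bash
python3 st.py;  python3 - <<'E'
from h import *
f=cam("wrist"); cv2.imwrite("pics/w9.png",cv2.convertScaleAbs(np.ascontiguousarray(f["pixels"][::-1,::-1]),alpha=1.3))
np.savez("pics/w9.npz",**{k:f[k] for k in("pixels","z_map","W","f","cx","cy")})
for l,z in [("core_mid",.05),("core",0)]:
    for d in pin(f,l)[:2]: print(l,np.round(d,2),at_z(f,d[1],d[2],z).round(4))
c=cloud(f);d=np.linalg.norm(c[:,:2]-[.475,-.28],axis=1)
from scipy.optimize import least_squares
s=c[(c[:,2]>.02)&(c[:,2]<.09)&(d<.05)]
q=least_squares(lambda p:np.linalg.norm(s[:,:2]-p,axis=1)-.025,[.478,-.28],loss="soft_l1",f_scale=.001)
print("core",q.x.round(4),len(s)); t=c[(c[:,2]>.093)&(d<.05)]; print("top",np.median(t,0).round(4),t.max(0).round(3),len(t))
f=cam("top"); m=cv2.convertScaleAbs(cv2.resize(f["pixels"][180:320,170:430],None,fx=3,fy=3,interpolation=cv2.INTER_CUBIC),alpha=1.4); cv2.imwrite("pics/t9.png",m)
E
```

```text
29.1 q [-0.582  0.092  0.437  2.363  0.993  0.783 -0.545] tcp [ 0.4436 -0.1876  0.2205] F [ 0.  -1.2  1.1] w 0.0855
lean deg 39.9 x-axis [ 0.247 -0.592 -0.767] z-axis [0.931 0.366 0.017]
core_mid [  0.9  267.62 138.18] [ 0.4808 -0.2823  0.05  ]
core [  0.97 261.3   96.52] [ 0.4754 -0.2829  0.    ]
core [ 0.4791 -0.2837] 3580
top [ 0.4765 -0.2769  0.1004] [ 0.503 -0.258  0.102] 2130
```

View pics/w9.png

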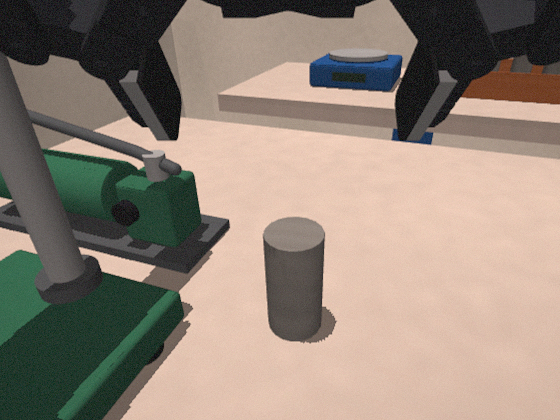

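View pics/t9.png

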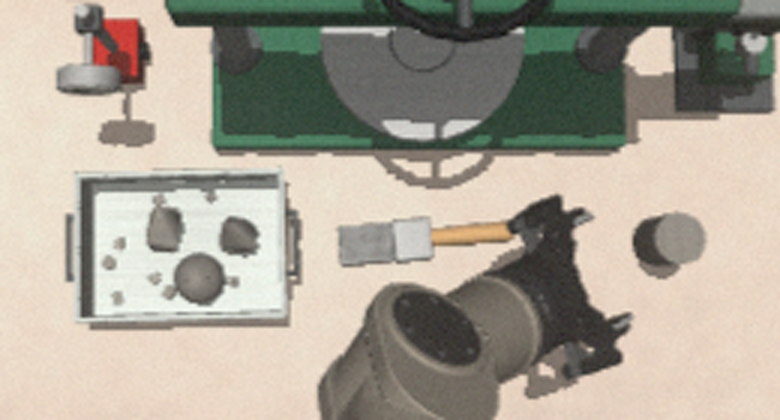

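Emit:
play_rows --pt "1 0.004 -0.014 -0.035 0" --pt "1 0.008 -0.027 -0.07 0" --pt "1 0.012 -0.04 -0.099 0" --pt "1 0.012 -0.04 -0.099 0"

```text
clock: 29.7
tcp_pos: [0.4595, -0.2282, 0.1249]
orientation: [-0.792, 1.334, -0.257]
contact_force: [-0.5, -0.6, 0.9]
grip_width: 0.0854
```

```bash
python3 st.py;  python3 - <<'E'
from h import *
f=cam("wrist"); cv2.imwrite("pics/w10.png",cv2.convertScaleAbs(np.ascontiguousarray(f["pixels"][::-1,::-1]),alpha=1.3))
c=cloud(f);d=np.linalg.norm(c[:,:2]-[.478,-.283],axis=1)
from scipy.optimize import least_squares
s=c[(c[:,2]>.02)&(c[:,2]<.09)&(d<.05)]
q=least_squares(lambda p:np.linalg.norm(s[:,:2]-p,axis=1)-.025,[.478,-.28],loss="soft_l1",f_scale=.001)
o=r.get_obs();R=Ro.from_rotvec(o["orientation"]).as_matrix()
print("core",q.x.round(4),len(s),"in tool",(R.T@(np.r_[q.x,.05]-o["tcp_pos"])).round(4))
E
```

```text
29.7 q [-0.488  0.378  0.506  2.402  1.322  0.48  -0.898] tcp [ 0.4595 -0.2282  0.1249] F [-0.5 -0.6  0.9] w 0.0854
lean deg 40.0 x-axis [ 0.253 -0.591 -0.766] z-axis [0.931 0.365 0.025]
core [ 0.479  -0.2838] 7703 in tool [ 0.0964  0.0037 -0.0048]
```

View pics/w10.png

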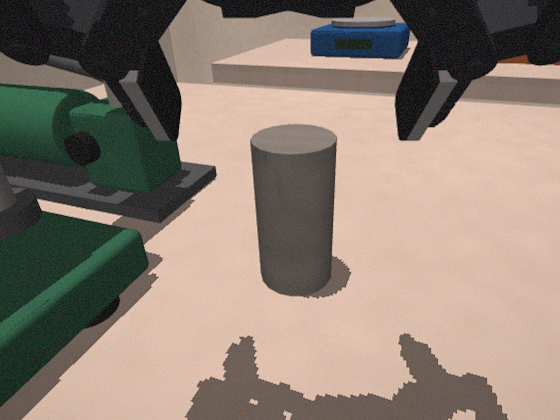

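Emit:
play_rows --pt "1 0.005 -0.015 -0.021 0" --pt "1 0.01 -0.03 -0.042 0" --pt "1 0.015 -0.045 -0.063 0" --pt "1 0.02 -0.06 -0.083 0" --pt "1 0.02 -0.06 -0.083 0" --pt "1 0.02 -0.06 -0.083 0"

```text
clock: 30.35
tcp_pos: [0.4813, -0.2869, 0.0449]
orientation: [-0.79, 1.327, -0.257]
contact_force: [0.6, 0.5, 0.1]
grip_width: 0.0851
```

```bash
python3 st.py;  python3 - <<'E'
from h import *
f=cam("wrist"); cv2.imwrite("pics/w11.png",cv2.convertScaleAbs(np.ascontiguousarray(f["pixels"][::-1,::-1]),alpha=1.3))
c=cloud(f);d=np.linalg.norm(c[:,:2]-[.478,-.283],axis=1)
from scipy.optimize import least_squares
s=c[(c[:,2]>.01)&(c[:,2]<.09)&(d<.035)]
q=least_squares(lambda p:np.linalg.norm(s[:,:2]-p,axis=1)-.025,[.478,-.28],loss="soft_l1",f_scale=.001)
o=r.get_obs();R=Ro.from_rotvec(o["orientation"]).as_matrix()
print("core",q.x.round(4),len(s),"in tool",(R.T@(np.r_[q.x,.042]-o["tcp_pos"])).round(4))
E
```

```text
30.35 q [-0.265  0.617  0.433  2.352  1.883  0.388 -1.426] tcp [ 0.4813 -0.2869  0.0449] F [0.6 0.5 0.1] w 0.0851
lean deg 40.1 x-axis [ 0.258 -0.59  -0.765] z-axis [0.93  0.366 0.032]
core [ 0.4789 -0.2839] 27771 in tool [ 0.0001  0.0042 -0.0012]
```

View pics/w11.png

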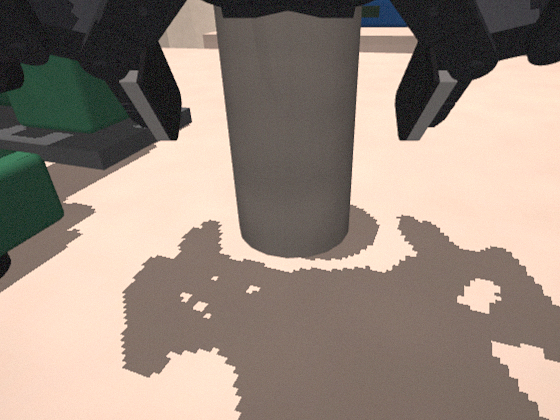

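Emit:
play_rows --pt "1 0 0 0.005 0" --pt "0.3 -0.001 0 0.005 0" --pt "0 -0.001 0 0.005 0" --pt "-0.3 -0.001 0 0.005 0" --pt "-0.3 -0.001 0 0.005 0" --pt "-0.3 -0.001 0 0.005 0" --force 60

```text
clock: 31.0
tcp_pos: [0.4791, -0.2869, 0.0485]
orientation: [-0.791, 1.33, -0.256]
contact_force: [-2.3, 6.8, 13.2]
grip_width: 0.0484
```

```bash
python3 st.py
```

```text
31.0 q [-0.277  0.61   0.448  2.356  1.871  0.38  -1.409] tcp [ 0.4791 -0.2869  0.0485] F [-2.3  6.8 13.2] w 0.0484
lean deg 40.0 x-axis [ 0.256 -0.59  -0.766] z-axis [0.93  0.366 0.029]
```

Emit:
play_rows --pt "-0.3 0 0 0.015 0" --pt "-0.3 0 0 0.04 0" --pt "-0.3 -0.005 0.01 0.08 0" --pt "-0.3 -0.005 0.015 0.115 0.05"

```text
clock: 31.4
tcp_pos: [0.4749, -0.274, 0.1494]
orientation: [-0.819, 1.316, -0.229]
contact_force: [0.4, -0.4, -2.7]
grip_width: 0.0484
```

```bash
python3 st.py
cat > coreax.py <<'E'
from h import *
def core_axis(f,o):
    """fit cylinder r=25 mm to the core's points seen by the wrist cam, in world"""
    from scipy.optimize import least_squares
    c=cloud(f);R=Ro.from_rotvec(o["orientation"]).as_matrix();t=(c-o["tcp_pos"])@R
    m=(np.abs(t[:,2])<.0265)&(np.linalg.norm(c[:,:2]-o["tcp_pos"][:2],axis=1)<.036)&(c[:,2]>o["tcp_pos"][2]-.046)&(c[:,2]<o["tcp_pos"][2]+.03)
    s=c[m]; z0=o["tcp_pos"][2]
    def F(p):
        a=np.array([p[2],p[3],1.]);a/=np.linalg.norm(a);d=s-np.array([p[0],p[1],z0]);return np.linalg.norm(np.cross(d,a),axis=1)-.025
    q=least_squares(F,[o["tcp_pos"][0],o["tcp_pos"][1],0,0],loss="soft_l1",f_scale=.001)
    return q.x,len(s),np.median(np.abs(q.fun)),s[:,2].min()
E
python3 - <<'E'
from coreax import *
o=r.get_obs();f=cam("wrist"); cv2.imwrite("pics/w12.png",cv2.convertScaleAbs(np.ascontiguousarray(f["pixels"][::-1,::-1]),alpha=1.3))
x,n,e,zm=core_axis(f,o); print("axis at tcp z:",x[:2].round(4),"tilt deg",np.degrees(x[2:]).round(2),n,e,"rel",(x[:2]-o["tcp_pos"][:2]).round(4),"lowest",zm)
E
```

```text
31.4 q [-0.535  0.379  0.721  2.365  1.308  0.353 -0.721] tcp [ 0.4749 -0.274   0.1494] F [ 0.4 -0.4 -2.7] w 0.0484
lean deg 40.2 x-axis [ 0.276 -0.584 -0.764] z-axis [0.916 0.4   0.025]
axis at tcp z: [ 0.4741 -0.2721] tilt deg [-1.   -0.18] 25277 0.0003496041570602397 rel [-0.0007  0.0019] lowest 0.10340555276999264
```

View pics/w12.png

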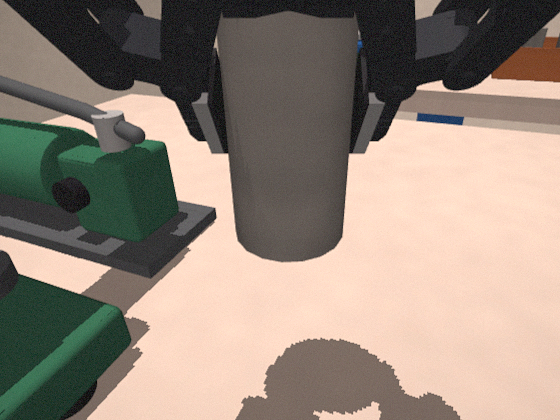

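Run:
```python
from sim import *
q=np.array([-0.535,0.379,0.721,2.365,1.308,0.353,-0.721])
run(q,[(.5,-.2,.19,-1.1),(.53,-.1,.2,-.8),(.57,-.04,.19,-.4),(.6,-.034,.185,0),(.667,-.034,.18,0),(.667,-.034,.15,0)],L=.7,n=6)
print();run(q,[(.5,-.2,.19,-1.1),(.53,-.1,.19,-1.0),(.57,-.03,.18,-.8),(.6,-.034,.18,0),(.667,-.034,.18,0),(.667,-.034,.15,0)],L=.7,n=6)
```

```text
[ 0.5  -0.2   0.19 -1.1 ] q [-0.56  0.27  0.58  2.28  1.1   0.46 -0.49] err 0.0
[ 0.53 -0.1   0.2  -0.8 ] q [-0.67  0.21  0.51  2.3   1.19  0.43 -0.45] err 0.0
[ 0.57 -0.04  0.19 -0.4 ] q [-0.65  0.23  0.49  2.32  1.59  0.18 -0.54] err 0.0
[ 0.6   -0.034  0.185  0.   ] q [ 0.71  0.32 -0.86  2.3   2.02  0.18 -0.41] err 0.001
[ 0.667 -0.034  0.18   0.   ] q [ 0.54  0.4  -0.71  2.16  1.81  0.18 -0.19] err 0.0
[ 0.667 -0.034  0.15   0.   ] q [ 0.61  0.5  -0.81  2.18  2.02  0.27 -0.35] err 0.0

[ 0.5  -0.2   0.19 -1.1 ] q [-0.56  0.27  0.58  2.28  1.1   0.46 -0.49] err 0.0
[ 0.53 -0.1   0.19 -1.  ] q [-0.69  0.29  0.49  2.24  1.04  0.55 -0.52] err 0.0
[ 0.57 -0.03  0.18 -0.8 ] q [-0.74  0.33  0.44  2.21  1.1   0.48 -0.5 ] err 0.0
[ 0.6   -0.034  0.18   0.   ] q [ 0.67  0.32 -0.82  2.3   2.1   0.18 -0.5 ] err 0.001
[ 0.667 -0.034  0.18   0.   ] q [ 0.54  0.4  -0.71  2.16  1.81  0.18 -0.19] err 0.0
[ 0.667 -0.034  0.15   0.   ] q [ 0.61  0.5  -0.81  2.18  2.02  0.27 -0.35] err 0.0
```

Emit:
play_rows --pt "-0.3 0.005 0.02 0.015 0.04" --pt "-0.3 0.012 0.045 0.028 0.09" --pt "-0.3 0.02 0.075 0.035 0.15" --pt "-0.3 0.03 0.105 0.038 0.22" --pt "-0.3 0.04 0.135 0.04 0.3" --pt "-0.3 0.05 0.165 0.04 0.38" --pt "-0.3 0.06 0.19 0.04 0.46" --pt "-0.3 0.07 0.21 0.04 0.55" --pt "-0.3 0.08 0.225 0.04 0.64"

```text
clock: 32.35
tcp_pos: [0.5553, -0.048, 0.1892]
orientation: [-1.193, 0.989, 0.281]
contact_force: [-0.1, -0.5, -3.3]
grip_width: 0.0484
```

```bash
python3 st.py
```

```text
32.35 q [-0.774  0.199  0.542  2.374  1.426  0.359 -0.54 ] tcp [ 0.5553 -0.048   0.1892] F [-0.1 -0.5 -3.3] w 0.0484
lean deg 40.2 x-axis [ 0.572 -0.299 -0.764] z-axis [0.492 0.87  0.028]
```

Emit:
play_rows --pt "-0.3 0.005 0 0 0.06" --pt "-0.3 0.01 0.003 0 0.12" --pt "-0.3 0.015 0.005 0 0.18" --pt "-0.3 0.02 0.008 0 0.24" --pt "-0.3 0.025 0.01 0 0.3" --pt "-0.3 0.03 0.012 0 0.36"

```text
clock: 32.95
tcp_pos: [0.5828, -0.0386, 0.1879]
orientation: [-1.358, 0.788, 0.547]
contact_force: [-0.1, -0.2, -4.8]
grip_width: 0.0484
```

```bash
python3 st.py
```

```text
32.95 q [-0.281  0.19   0.154  2.347  1.998  0.17  -0.707] tcp [ 0.5828 -0.0386  0.1879] F [-0.1 -0.2 -4.8] w 0.0484
lean deg 40.1 x-axis [ 0.637 -0.095 -0.765] z-axis [0.179 0.984 0.026]
```

Emit:
play_rows --pt "-0.3 0.006 0.001 -0.002 0.05" --pt "-0.3 0.014 0.003 -0.003 0.1" --pt "-0.3 0.024 0.004 -0.003 0.14" --pt "-0.3 0.036 0.004 -0.003 0.17" --pt "-0.3 0.048 0.004 -0.003 0.17" --pt "-0.3 0.06 0.004 -0.003 0.17" --pt "-0.3 0.06 0.004 -0.003 0.17"

```text
clock: 33.65
tcp_pos: [0.644, -0.0361, 0.1852]
orientation: [-1.429, 0.678, 0.675]
contact_force: [-0.2, 0.3, -3.7]
grip_width: 0.0483
```

```bash
python3 st.py
python3 - <<'E'
from coreax import *
o=r.get_obs();f=cam("wrist"); cv2.imwrite("pics/w13.png",cv2.convertScaleAbs(np.ascontiguousarray(f["pixels"][::-1,::-1]),alpha=1.6))
np.savez("pics/w13.npz",**{k:f[k] for k in("pixels","z_map","W","f","cx","cy")})
x,n,e,zm=core_axis(f,o); print("axis at tcp z:",x[:2].round(4),"tilt deg",np.degrees(x[2:]).round(2),n,e,"bottom xy",(x[:2]-x[2:]*.0485).round(4),"lowest",zm)
f=cam("side"); cv2.imwrite("pics/s13.png",cv2.convertScaleAbs(cv2.resize(f["pixels"][60:300,150:400],None,fx=2.4,fy=2.4,interpolation=cv2.INTER_CUBIC),alpha=1.5))
E
```

```text
33.65 q [ 0.382  0.325 -0.497  2.186  1.823  0.17  -0.257] tcp [ 0.644  -0.0361  0.1852] F [-0.2  0.3 -3.7] w 0.0483
lean deg 40.2 x-axis [ 0.645  0.012 -0.764] z-axis [0.015 0.999 0.029]
axis at tcp z: [ 0.642  -0.0361] tilt deg [-0.21 -1.18] 25275 0.00034887943095716564 bottom xy [ 0.6422 -0.0351] lowest 0.1392317648073464
```

View pics/w13.png

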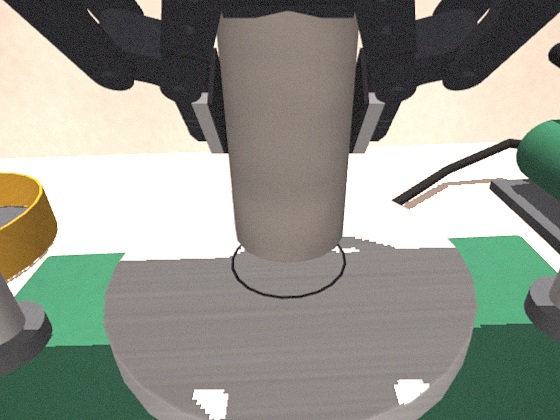

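View pics/s13.png

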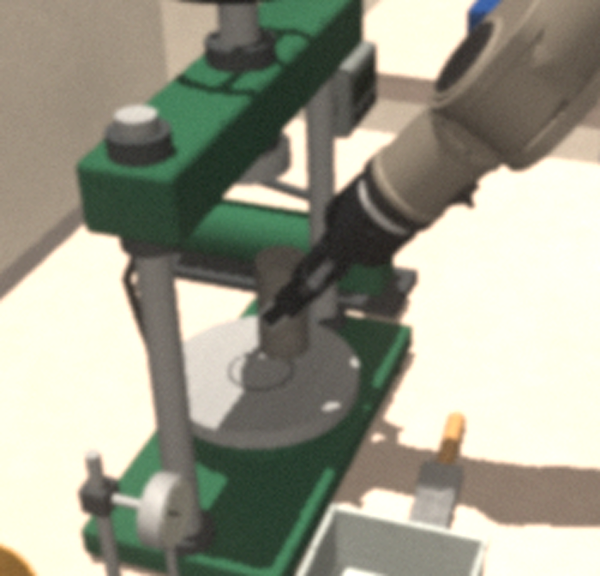

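```bash
cat > ring2.py <<'E'
from ana import *
from scipy.optimize import least_squares
import sys
def ring(n,c0=(.668,-.034),fixr=None):
    f=load(n)
    g=cv2.cvtColor(f["pixels"],cv2.COLOR_BGR2GRAY)
    v,u=np.mgrid[0:420,0:560];o=f["W"][:3,3]
    dd=np.stack([(u-f["cx"])/f["f"],(v-f["cy"])/f["f"],np.ones_like(u,float)],-1)@f["W"][:3,:3].T
    zp=np.median(cloud(f)[:,2][(lambda c:(abs(c[:,2]-.1)<.008)&(np.linalg.norm(c[:,:2]-c0,axis=1)<.09))(cloud(f))])
    X=o+dd*((zp-o[2])/dd[...,2])[...,None]
    k=cv2.morphologyEx(g,cv2.MORPH_BLACKHAT,np.ones((7,7)))
    r0=np.linalg.norm(X[...,:2]-c0,axis=-1)
    # only where depth says it is the platen
    zz=np.zeros((420,560));c=f["z_map"][...,None]*dd+o
    m=(k>14)&(r0>.024)&(r0<.042)&(abs(c[...,2]-zp)<.006)&(X[...,0]<.685)
    P=X[m][:,:2]
    fit=least_squares(lambda p:np.linalg.norm(P-p[:2],axis=1)-.0318,[*c0],loss="soft_l1",f_scale=.0007)
    print(n,"zp",zp.round(4),"ring",fit.x.round(4),m.sum(),np.median(abs(fit.fun)).round(4))
for n in sys.argv[1:]: ring(n)
E
python3 ring2.py w6 w13 w1
```

```text
w6 zp 0.1008 ring [ 0.668  -0.0342] 591 0.0006
w13 zp 0.1008 ring [ 0.668  -0.0342] 663 0.0006
w1 zp 0.1007 ring [ 0.6682 -0.0342] 293 0.0007
```

Emit:
play_rows --pt "-0.3 0.01 0.001 0 0" --pt "-0.3 0.02 0.001 -0.004 0" --pt "-0.3 0.026 0.001 -0.012 0" --pt "-0.3 0.026 0.001 -0.02 0" --pt "-0.3 0.026 0.001 -0.028 0" --pt "-0.3 0.026 0.001 -0.028 0"

```text
clock: 34.35
tcp_pos: [0.6684, -0.0339, 0.1562]
orientation: [-1.43, 0.678, 0.678]
contact_force: [0.1, 0.2, -2.9]
grip_width: 0.0483
```

```bash
python3 st.py
python3 - <<'E'
from coreax import *
o=r.get_obs();f=cam("wrist"); cv2.imwrite("pics/w14.png",cv2.convertScaleAbs(np.ascontiguousarray(f["pixels"][::-1,::-1]),alpha=1.6))
np.savez("pics/w14.npz",**{k:f[k] for k in("pixels","z_map","W","f","cx","cy")})
x,n,e,zm=core_axis(f,o); print("axis at tcp z:",x[:2].round(4),"tilt deg",np.degrees(x[2:]).round(2),n,e,"bottom xy",(x[:2]-x[2:]*.0485).round(4),"lowest",zm)
E
python3 ring2.py w14
```

```text
34.35 q [ 0.432  0.43  -0.575  2.146  1.944  0.243 -0.338] tcp [ 0.6684 -0.0339  0.1562] F [ 0.1  0.2 -2.9] w 0.0483
lean deg 40.1 x-axis [ 0.643  0.013 -0.765] z-axis [0.013 1.    0.028]
axis at tcp z: [ 0.6664 -0.0339] tilt deg [-0.13 -1.15] 25259 0.0003457039005264652 bottom xy [ 0.6665 -0.0329] lowest 0.11024933690336136
w14 zp 0.1008 ring [ 0.668  -0.0342] 933 0.0006
```

View pics/w14.png

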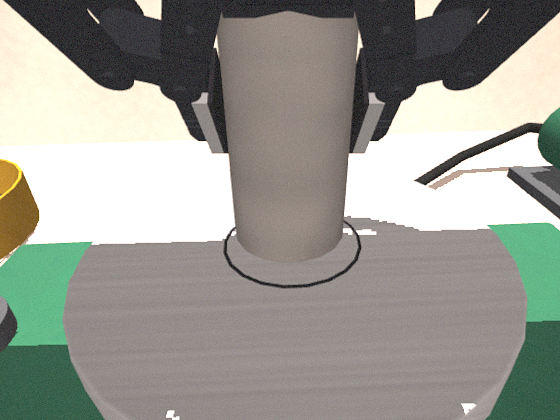

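Emit:
play_rows --pt "-0.3 0.001 -0.001 -0.002 0" --pt "-0.3 0.0015 -0.001 -0.004 0" --pt "-0.3 0.0015 -0.001 -0.0055 0" --pt "-0.3 0.0015 -0.001 -0.0055 0"

```text
clock: 34.8
tcp_pos: [0.671, -0.0353, 0.1527]
orientation: [-1.431, 0.676, 0.675]
contact_force: [0.4, 0.4, -4.1]
grip_width: 0.0482
```

Emit:
play_rows --pt "-0.3 0 0 -0.0005 0" --pt "-0.3 0 0 -0.001 0" --pt "-0.3 0 0 -0.001 0"

```text
clock: 35.1
tcp_pos: [0.671, -0.0354, 0.1518]
orientation: [-1.431, 0.676, 0.675]
contact_force: [-0.6, 0.1, -4.2]
grip_width: 0.0484
```

Emit:
play_rows --pt "-0.3 -0.0005 0 -0.0005 0" --pt "-0.3 -0.001 0 -0.001 0" --pt "-0.3 -0.001 0 -0.0015 0" --pt "-0.3 -0.001 0 -0.0015 0"

```text
clock: 35.5
tcp_pos: [0.67, -0.0354, 0.1501]
orientation: [-1.431, 0.676, 0.675]
contact_force: [-0.0, -0.2, -3.7]
grip_width: 0.0484
```

Emit:
play_rows --pt "-0.3 0 0 -0.0005 0" --pt "-0.3 0 0 -0.001 0" --pt "-0.3 0 0 -0.001 0"

```text
clock: 35.8
tcp_pos: [0.67, -0.0354, 0.1492]
orientation: [-1.431, 0.676, 0.675]
contact_force: [1.0, -0.2, -5.0]
grip_width: 0.0483
```

Emit:
play_rows --pt "-0.3 0 0 -0.0005 0" --pt "-0.3 0 0 -0.001 0" --pt "-0.3 0 0 -0.001 0"

```text
clock: 36.1
tcp_pos: [0.6703, -0.0353, 0.1487]
orientation: [-1.432, 0.676, 0.674]
contact_force: [-1.4, 0.6, -0.2]
grip_width: 0.048
```

Emit:
play_rows --pt "-0.3 0 0 -0.0005 0" --pt "-0.3 0 0 -0.0005 0"

```text
clock: 36.3
tcp_pos: [0.6706, -0.0353, 0.1486]
orientation: [-1.432, 0.675, 0.674]
contact_force: [-3.3, 0.3, 4.2]
grip_width: 0.0481
```

```bash
python3 st.py
python3 - <<'E'
from coreax import *
o=r.get_obs();f=cam("wrist"); cv2.imwrite("pics/w15.png",cv2.convertScaleAbs(np.ascontiguousarray(f["pixels"][::-1,::-1]),alpha=1.6))
x,n,e,zm=core_axis(f,o); print("axis at tcp z:",x[:2].round(4),"tilt deg",np.degrees(x[2:]).round(2),n,e,"bottom xy",(x[:2]-x[2:]*.0485).round(4),"lowest",zm)
E
```

```text
36.3 q [ 0.459  0.456 -0.609  2.146  1.997  0.27  -0.376] tcp [ 0.6706 -0.0353  0.1486] F [-3.3  0.3  4.2] w 0.0481
lean deg 40.3 x-axis [ 0.647  0.012 -0.763] z-axis [0.013 1.    0.027]
axis at tcp z: [ 0.6685 -0.0353] tilt deg [-0.08 -1.05] 25348 0.00034882501362162865 bottom xy [ 0.6686 -0.0344] lowest 0.10261635752080439
```

Emit:
play_rows --pt "-0.3 0 0 0 0" --pt "-0.3 0 0 0 0" --pt "0.2 0 0 0 0" --pt "0.25 0 0 0 0" --pt "0.3 0 0 0 0" --pt "0.4 0 0 0 0" --pt "0.6 0 0 0 0" --pt "0.8 0 0 0 0" --pt "1 0 0 0 0" --pt "1 0 0 0 0" --force 20

```text
clock: 37.35
tcp_pos: [0.6701, -0.0354, 0.1478]
orientation: [-1.431, 0.676, 0.675]
contact_force: [-0.7, -0.9, 0.1]
grip_width: 0.0854
```

```bash
python3 st.py
python3 - <<'E'
from coreax import *
o=r.get_obs();f=cam("wrist"); cv2.imwrite("pics/w16.png",cv2.convertScaleAbs(np.ascontiguousarray(f["pixels"][::-1,::-1]),alpha=1.6))
x,n,e,zm=core_axis(f,o); print("axis at tcp z:",x[:2].round(4),"tilt deg",np.degrees(x[2:]).round(2),n,e,"bottom xy",(x[:2]-x[2:]*.0485).round(4),"lowest",zm)
R=Ro.from_rotvec(o["orientation"]).as_matrix();print("in tool",(R.T@(np.r_[x[:2],o["tcp_pos"][2]]-o["tcp_pos"])).round(4))
E
```

```text
37.35 q [ 0.459  0.456 -0.609  2.147  1.997  0.27  -0.376] tcp [ 0.6701 -0.0354  0.1478] F [-0.7 -0.9  0.1] w 0.0854
lean deg 40.2 x-axis [ 0.646  0.012 -0.763] z-axis [0.014 1.    0.028]
axis at tcp z: [ 0.6682 -0.0344] tilt deg [-0.01 -0.02] 23114 0.0003077626072580178 bottom xy [ 0.6682 -0.0344] lowest 0.10178301893769214
in tool [-0.0012  0.0014  0.0009]
```

View pics/w16.png

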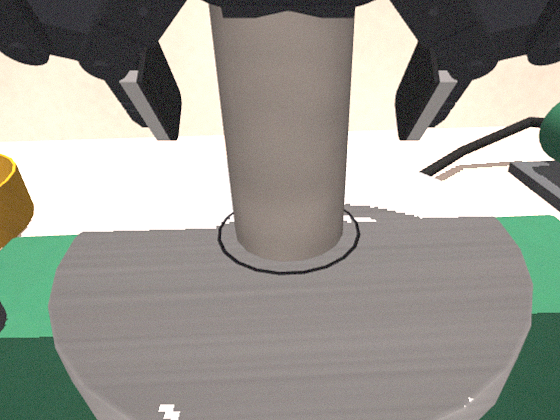

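Emit:
play_rows --pt "1 -0.01 0 0.01 0" --pt "1 -0.023 0 0.023 0" --pt "1 -0.04 0 0.038 0" --pt "1 -0.058 -0.001 0.05 0" --pt "1 -0.078 -0.001 0.06 0" --pt "1 -0.1 -0.001 0.07 0"

```text
clock: 38.0
tcp_pos: [0.5695, -0.036, 0.2183]
orientation: [-1.433, 0.676, 0.675]
contact_force: [-0.2, -1.6, 0.5]
grip_width: 0.0854
```

```bash
python3 st.py
```

```text
38.0 q [ 0.76   0.199 -0.877  2.295  1.538  0.174  0.025] tcp [ 0.5695 -0.036   0.2183] F [-0.2 -1.6  0.5] w 0.0854
lean deg 40.2 x-axis [ 0.646  0.012 -0.763] z-axis [0.013 1.    0.026]
```

Emit:
play_rows --pt "1 -0.015 0 0.02 0" --pt "1 -0.03 0 0.045 0" --pt "1 -0.045 0 0.07 0" --pt "1 -0.06 0 0.1 0" --pt "1 -0.06 0 0.12 0" --pt "1 -0.06 0 0.12 0" --pt "1 -0.06 0 0.12 0"

```text
clock: 38.7
tcp_pos: [0.5141, -0.0579, 0.267]
orientation: [-1.428, 0.765, 0.692]
contact_force: [-0.6, -0.5, -0.8]
grip_width: 0.0854
```

```bash
python3 st.py
python3 - <<'E'
from h import *
f=cam("wrist"); cv2.imwrite("pics/w17.png",cv2.convertScaleAbs(np.ascontiguousarray(f["pixels"][::-1,::-1]),alpha=1.5))
for n in ("top","side"):
    f=cam(n); cv2.imwrite(f"pics/{n}17.png",cv2.convertScaleAbs(f["pixels"],alpha=1.4))
    np.savez(f"pics/{n}17.npz",**{k:f[k] for k in("pixels","z_map","W","f","cx","cy")})
    if n=="side":
        for l in ("brush","dial_gauge","core"):
            d=r.outline_of(f,l)[:1]
            if d: print(l,d[0]["conf"],np.percentile(cloud(f,d[0]["mask"]),[2,50,98],axis=0).round(3).tolist())
E
```

```text
38.7 q [ 1.107 -0.028 -1.085  2.287 -0.     0.234  1.539] tcp [ 0.5141 -0.0579  0.267 ] F [-0.6 -0.5 -0.8] w 0.0854
lean deg 36.3 x-axis [ 0.592 -0.033 -0.805] z-axis [ 0.048  0.999 -0.006]
brush 0.73 [[0.449, -0.127, 0.005], [0.474, -0.018, 0.018], [0.491, 0.037, 0.024]]
dial_gauge 0.9 [[0.594, 0.252, 0.003], [0.647, 0.281, 0.091], [0.685, 0.301, 0.234]]
core 0.6 [[0.642, -0.056, 0.101], [0.659, -0.016, 0.164], [0.688, -0.007, 0.201]]
```

View pics/side17.png

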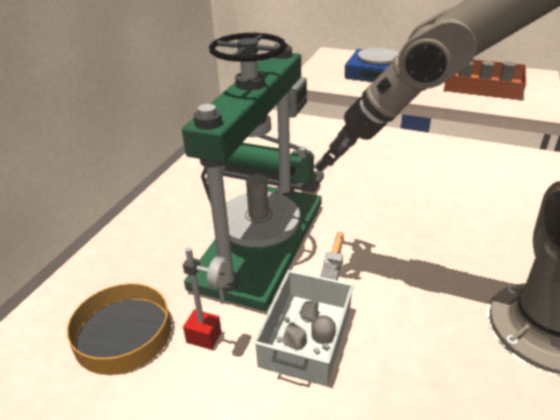

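View pics/w17.png

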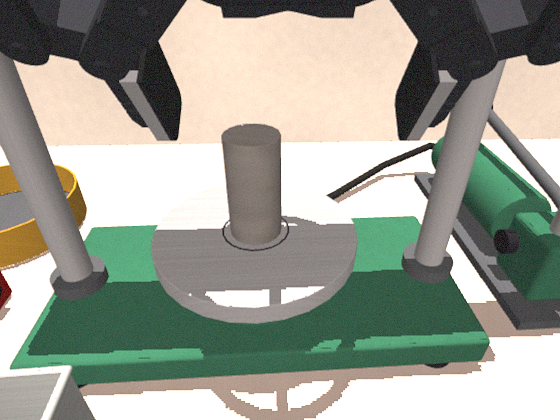

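View pics/top17.png

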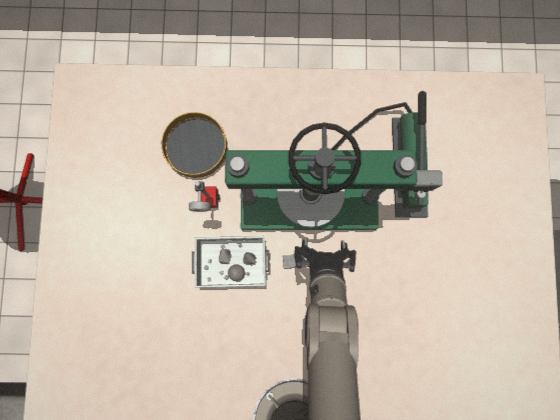

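Side (core near column 258, rows 165–215; the three pieces inside the pan near column 310, row 325) and wrist (core upright, ring visible all round it at column 255, row 230) both show the job done. The brush and the gauge match their starting positions to within a few mm, and the robot touches nothing. Handing in.

Run:
```python
from h import *
print(np.abs(r.get_obs()["qvel"]).max()); print(r.hand_in()); print(r.get_obs()["clock"])
```

```text
0.02299510454428404
the job is handed in; nothing more can be done
None
the job is handed in; nothing more can be done
```

The three broken pieces are in the rubble pan, and the whole core stands upright inside the ring on the lower platen. I let go, backed the arm clear of everything, and handed in at about 39 s of the 70 s.

- **Leaning the tool:** moves can only shift and turn about the vertical. I got the lean by pushing the arm past its upward reach, and the lean then stayed: about 29° for the pieces and 40° for the core.
- **First try at the large splinter:** the last joint reached its limit just short of the grasp, so I backed off without touching the piece and came in with a different arm posture.
- **Core placement:** after release its axis measured (0.6682, −0.0344), against (0.668, −0.0342) for the ring centre. Tilt was under 0.1°. Set-down force was about 9 N.
- **Final pictures:** the top and side views show all three pieces in the pan. The brush and the dial gauge match their starting measurements to within a few mm.
- **Disagreements between measurements:** the trained network's platen centre and the rim fit differed from my ring fit by up to 7 mm. I used the ring fit, which agreed to 0.2 mm across four pictures.

No check failed at the end.

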